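# Load a power board into a sprung board vice

## Task

Clamp the circuit board with the tall finned heat sink in the sprung board vice, level and heat sink up: push one short edge into the groove of either jaw, lower the opposite edge in front of the other jaw, then ease the board back so that both jaws grip it, centred between them. The jaws' exact place along the vice has to be felt. Be gentle: do not ram a jaw against its stop, press the board down on top of a jaw or let a jaw snap back, and leave everything else on the bench where it is. Let go when it sits in both grooves.

Things in the scene. Friction and masses are not known exactly. Their poses are not given: they have to be found in the camera images.
- board_grip (a point): Centre of the heat sink (aluminium, finned, 30 mm in x, 40 in y, 44 high, flat sides; grip across its 30 mm) in the middle of a green circuit board 64 mm (x) by 110 (y) by 3 thick, 0.13 to 0.21 kg, lying heat sink up. The point is 22 mm above the board's top, 23.5 above its mid-plane; z up. The short edges at y +-55 mm go into the jaws, either way round. Other components under 10 mm high.
- vice_centre (a point): Middle of the board vice's base (steel plate 70 mm in x, 270 in y, 14 high, fixed to the bench), at the mid-height of the jaw grooves, 50 mm above the table. y: clamping axis (jaw_a at +y, jaw_b at -y), z up. The two jaws share a carriage that is locked up to 10 mm either way along y from this middle; how far is not measured: find the jaws by feel. Carriage 236 mm long, end posts 64 mm high.
- mid_a (a point): Point on the base 51 mm from its middle towards +y, axes as there: bottom of jaw_a's groove if jaw at rest and carriage central. V groove faces the middle, runs along x: 6 mm deep, 10 high at the mouth, 4.5 at the bottom. Black jaw 46 mm wide (x), 20 long (y), flat top 11 mm above groove middle. Its spring pushes inwards: 2 N plus 0.5 N per mm pushed out, hard stop at 18.5 mm; over 20 N is too hard.
- mid_b (a point): The same for jaw_b, the mirror image: 51 mm from the middle towards -y. With one edge of a level board in one groove, the other edge passes the other jaw's mouth only once the first jaw is pushed out over 14 mm (9 N); aim at 16 mm (10 N). Seated, the board's mid-plane is at groove height (heat sink centre 23.5 mm above it), both jaws pushed out 4 mm, each pressing on it with 4 N.

How it is judged:
By the outcome, as a careful person would: the job done as asked, in the order asked, and still so for the second after the job is handed in, with the robot touching nothing.
It also fails if it takes over 59 s, if anything falls off the work surface, if the arm or the gripper's body presses on something with over 40 N, if the wrist force passes 120 N, or if a joint passes its speed limit or range.

## Robot

A 6-joint arm with a two-finger parallel gripper is mounted at the origin on the work surface. World frame = base frame: x ahead of the robot, y to its left, z up, the work surface at z = 0. Lengths are in m, angles in rad, forces in N, time in s.
With the tool pointing down it reaches from about 0.25 to 0.775 m from the base axis. Payload 4 kg.
Tool frame: the origin (TCP) lies between the finger pads; the fingertips stand 11 mm ahead of it and the grasp point (between the pads) lies 8 mm behind it; z points along the fingers, y is the direction in which the jaws open and shut (so a half turn about z gives the same grasp; the last joint's range is limited). The gripper opens to 94 mm and grips with 3 to 60 N. Pads are 16 mm wide; open, the fingers measure 119 mm over their backs; the gripper's body (75 mm by 177 mm) begins 78 mm behind the grasp point.
Start: joints at [-0.103, 0.087, 1.371, -0, 1.684, -0.103], TCP at [0.55, -0, 0.217] pointing down, gripper open.
Joint ranges: [-3.1, 3.1], [-0.76, 2.03], [0.27, 2.55], [-1.08, 4.22], [0.17, 2.65], [-2.57, 2.57]. Speed limits (rad/s): [2.79, 2.79, 3.14, 3.14, 3.14, 3.14].

## Interface

Orientations are given as [roll, pitch, yaw] about the fixed x, y, z axes, in that order (R = Rz(yaw) Ry(pitch) Rx(roll)).
In Python, from bench import get_obs, cams, ticket gives the robot as it stands. The module is installed in compiled form; this text tells all that it offers.
- The arm moves only by the shell command python3 -m crank 'ROWS'. ROWS is JSON, a list of rows, each an object of numbers: "tx", "ty", "tz": the shift along the tool's x, y, z in cm; "twist": the turn about the tool's z in degrees; "grip": the opening, from 0 (shut) to 1 (fully open). In form: [{"tx": .., "ty": .., "tz": .., "twist": .., "grip": ..}, ...]. A call has 1 to 12 rows; each row shifts and turns the commanded pose from where the row before left it, along the tool's axes as they then stand; what a row does not reach is not made up. A row lasts 1/8 s, in which the tool goes at most 62.5 mm and 10.7 degrees, less where a joint would pass 70% of its speed; a pose out of reach is approached as far as the arm can. A call is refused whole if a number of a shift passes 6.25 or a number of a turn 10.7, either way. A call with a gripper value outside its range is refused whole. The fingers move at their own pace and stop on an object; the grip force is fixed at half the most. Time passes only in rows, so rows that do not move let the fingers close. It gives the time, the measured TCP pose, the force and the opening at its end, in the units of the state.
- get_obs(): the state, without advancing time (a new reading comes with each control period).
- cams.snapshot(name): name is "scene" or "side" or "wrist"; returns a dict with "frame" (420x560x3 uint8, red, green, blue), "intrinsics" (3x3 intrinsics, pixels), "R" (3x3) and "t" (3): a world point X has camera coordinates R X + t; the wrist camera has in their place "hand_eye" (4x4, takes a point from camera to tool coordinates, whose origin is the TCP and whose axes are the flange's). Camera axes: x right, y down, z forward; pixel columns grow to the right and rows downward; lengths in m; the calibration is good to about 2 mm. A picture is of the moment at which its call begins: read the wrist's pose just before it. There is no depth.
- ticket.close_job(): hands the job in, once; it reports no verdict.
Trained networks look in a picture, given as the dict that the camera call returned (one of the last four; its "shot" number tells which), for a name from the list of things; names that differ only in an ending like _2 or _b are one class to them, and where a whole thing is asked for, a point or a joint stands for the part that bears it (a point fixed in the world has none). Each returns a list of dicts, best first, with "conf" (0 to 1); they miss things now and then, are a little off and sometimes report something else, mostly with a low value. They report only what shows in the picture. A call takes as long as a camera call.
- cams.outline_of(picture, query): "region" (420x560 bool, what is visible of it) and "centre" ([column, row] in pixels, amid what is visible of it).
The state is a dict: "time": time; "joint_positions": joint angles; "qvel": joint speeds; "joint_torque": joint torques, N m; "tool_pos": TCP position; "ee_rot": TCP orientation; "wrist_force": force on the tool from outside, world axes, zero at the start; "wrist_torque": the same for the moment, N m; "width": finger opening in m.
Only numpy, scipy, OpenCV 4.12 (cv2) and the standard library are available. Lean on these libraries where they do the work, as an engineer would, in place of code of your own. Each camera call takes 0.05 s, during which the arm holds its last target.

## Working session

There is one attempt and no reset: what is moved stays moved. The work goes in short steps, Python scripts to look and compute and a shell command to move; the robot and the scene stay as the last step left them, time stands still between calls to the robot, and variables do not carry over. Pictures are saved under pics/ and viewed, and the job is handed in when it is done.

```bash
mkdir -p pics; cat > h.py <<'E'
import numpy as np, cv2
from bench import get_obs, cams, ticket
from scipy.spatial.transform import Rotation as Ro
def save(p,n): cv2.imwrite('pics/'+n+'.png',p['frame'][:,:,::-1])
def wristRt(p,o):
    T=np.eye(4);T[:3,:3]=Ro.from_euler('xyz',o['ee_rot']).as_matrix();T[:3,3]=o['tool_pos']
    W=T@p['hand_eye']; R=W[:3,:3].T; return R,-R@W[:3,3]
def proj(K,R,t,X):
    c=(R@np.atleast_2d(X).T).T+t; q=(K@c.T).T; return q[:,:2]/q[:,2:]
def ray(K,R,t,uv,z):
    d=R.T@np.linalg.inv(K)@np.array([uv[0],uv[1],1.]); c=-R.T@t
    return c+d*(z-c[2])/d[2]
E
python3 - <<'E'
from h import *
o=get_obs(); print(o)
for n in ['scene','side','wrist']:
    p=cams.snapshot(n); save(p,n+'0')
    R,t=(p['R'],p['t']) if n!='wrist' else wristRt(p,o)
    print(n,p['intrinsics'].tolist(),(-R.T@t))
    for q,z in [('board_grip',.025),('vice_centre',.05),('mid_a',.05)]:
        for d in cams.outline_of(p,q)[:3]:
            print(q,d['conf'],d['centre'],d['region'].sum(),ray(p['intrinsics'],R,t,d['centre'],z))
E
```

```text
{'time': 0.0, 'joint_positions': array([-1.03123204e-01,  8.79796541e-02,  1.37224600e+00,  1.33422653e-05,
        1.68361342e+00, -1.03118488e-01]), 'qvel': array([-2.21828456e-04, -1.29152364e-03,  3.43960716e-04,  8.82173236e-04,
       -1.08309487e-03, -1.53880588e-05]), 'joint_torque': array([ 1.28542815e-03, -3.40182602e+01, -3.02423716e+01,  7.18220207e-02,
        3.29729996e-02, -1.13141955e-04]), 'tool_pos': array([5.49471984e-01, 4.17899196e-05, 2.15294882e-01]), 'ee_rot': array([-3.13935953e+00, -2.44427269e-04,  1.57079283e+00]), 'wrist_force': array([ 0.21325969,  0.64449442, -0.31954022]), 'wrist_torque': array([ 0.0162326 , -0.05822687,  0.03891701]), 'width': 0.0942071495493128}
scene [[426.90631364257024, 0.0, 275.0102893552589], [0.0, 426.90631364257024, 206.17469598383764], [0.0, 0.0, 1.0]] [1.01530063 0.04392136 0.71965172]
board_grip 0.65 [168.5, 219.3] 1601 [ 0.54694958 -0.1909058   0.025     ]
vice_centre 0.8 [390.8, 204.0] 4666 [0.50977685 0.24432427 0.05      ]
mid_a 0.75 [390.9, 200.6] 4616 [0.50141728 0.24547808 0.05      ]
side [[498.82051388721857, 0.0, 275.75335845533994], [0.0, 498.82051388721857, 212.86095519874902], [0.0, 0.0, 1.0]] [ 0.46212259 -0.70579424  0.51467142]
board_grip 0.92 [290.9, 335.7] 2946 [ 0.53073814 -0.21526379  0.025     ]
vice_centre 0.7 [240.1, 189.9] 2471 [0.47422973 0.16106848 0.05      ]
mid_a 0.69 [237.7, 191.0] 2547 [0.46941386 0.15689926 0.05      ]
wrist [[310.21376280208847, 0.0, 273.6029641529251], [0.0, 310.21376280208847, 206.70080856207088], [0.0, 0.0, 1.0]] [0.55011212 0.08065311 0.38311709]
board_grip 0.82 [255.3, 306.8] 2005 [ 0.52494798 -0.15940263  0.025     ]
vice_centre 0.77 [195.1, 42.7] 5910 [0.47295147 0.15099393 0.05      ]
mid_a 0.59 [194.6, 38.9] 5897 [0.47269774 0.15431735 0.05      ]
```

View pics/scene0.png

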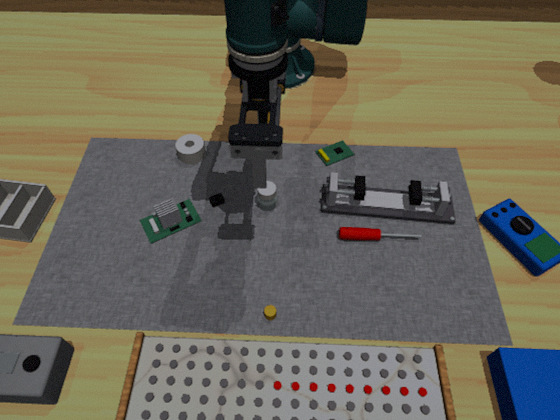

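View pics/side0.png

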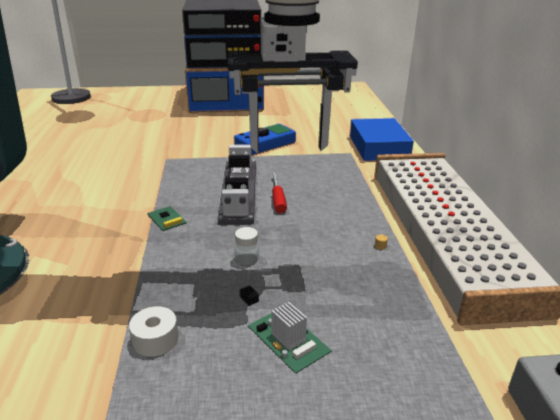

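View pics/wrist0.png

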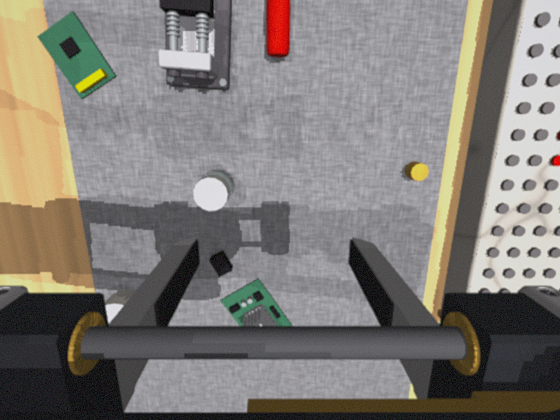

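```bash
python3 - <<'E'
import cv2
a=cv2.imread('pics/scene0.png');b=cv2.imread('pics/side0.png')
def z(i,x,y,w,h,n,f): cv2.imwrite('pics/%s.png'%n,cv2.resize(i[y:y+h,x:x+w],None,fx=f,fy=f,interpolation=cv2.INTER_CUBIC))
z(a,130,185,80,60,'zs',10); z(b,240,295,100,75,'zd',8); z(a,310,160,160,70,'zv',5)
E
```

```text
(no output)
```

View pics/zs.png

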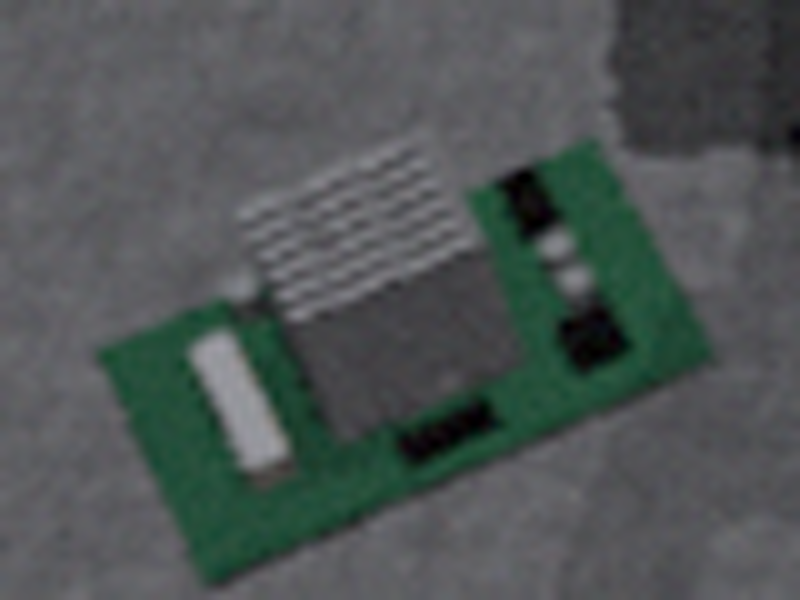

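View pics/zd.png

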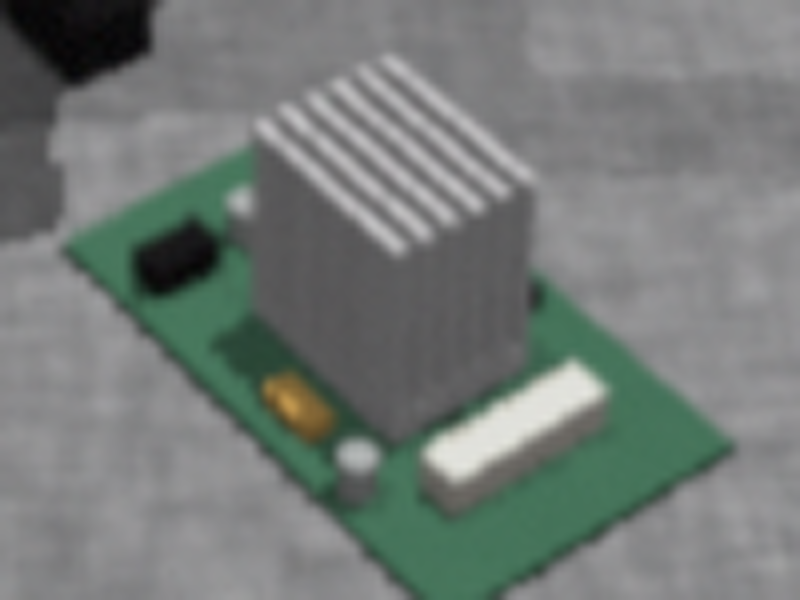

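View pics/zv.png

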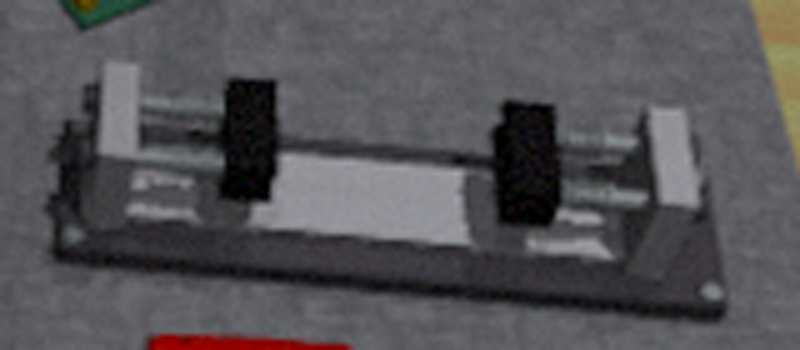

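```bash
python3 - <<'E'
from h import *
p=cams.snapshot('scene');K,R,t=p['intrinsics'],p['R'],p['t']
c=[ray(K,R,t,np.array(q)/10+[130,185],.003) for q in [(100,350),(595,140),(715,355),(215,588)]]
print(np.round(c,4)); print(np.mean(c,0),[np.linalg.norm(c[i]-c[(i+1)%4]).round(4) for i in range(4)])
print([np.degrees(np.arctan2(*(c[a]-c[b])[[1,0]])) for a,b in [(1,0),(2,3),(0,3),(1,2)]])
h=[ray(K,R,t,np.array(q)/10+[130,185],.047) for q in [(240,212),(425,130),(480,245),(290,322)]]
print(np.mean(h,0),[np.linalg.norm(h[i]-h[(i+1)%4]).round(4) for i in range(4)])
v=[ray(K,R,t,np.array(q)/5+[310,160],.014) for q in [(57,248),(720,300),(70,125)]]
print(np.round(v,4), np.degrees(np.arctan2(*(v[1]-v[0])[[1,0]])),np.linalg.norm(v[1]-v[0]),np.linalg.norm(v[2]-v[0]))
p=cams.snapshot('side');K,R,t=p['intrinsics'],p['R'],p['t']
h=[ray(K,R,t,np.array(q)/8+[240,295],.047) for q in [(255,125),(390,58),(535,182),(400,250)]]
print(np.mean(h,0),[np.linalg.norm(h[i]-h[(i+1)%4]).round(4) for i in range(4)])
print(cams.snapshot('wrist')['hand_eye'])
E
```

```text
[[ 0.5363 -0.2561  0.003 ]
 [ 0.4787 -0.164   0.003 ]
 [ 0.5323 -0.1306  0.003 ]
 [ 0.5913 -0.2205  0.003 ]]
[ 0.53461991 -0.19279294  0.003     ] [np.float64(0.1086), np.float64(0.0631), np.float64(0.1075), np.float64(0.0656)]
[np.float64(122.01822969070008), np.float64(123.31506004438576), np.float64(-147.07056536506775), np.float64(-148.07873864431667)]
[ 0.5345841  -0.19383608  0.047     ] [np.float64(0.039), np.float64(0.0318), np.float64(0.0386), np.float64(0.0298)]
[[0.5027 0.1124 0.014 ]
 [0.5174 0.3765 0.014 ]
 [0.4379 0.1192 0.014 ]] 86.81931645386561 0.2644997464965778 0.06520154958439418
[ 0.53026425 -0.19655413  0.047     ] [np.float64(0.0293), np.float64(0.0393), np.float64(0.0284), np.float64(0.0387)]
[[ 1.99937039e-04 -9.61455516e-01 -2.74960453e-01  8.06523530e-02]
 [ 9.99999823e-01  3.46143996e-04 -4.83215127e-04  2.64956868e-04]
 [ 5.59765760e-04 -2.74960307e-01  9.61455415e-01 -1.67803412e-01]
 [ 0.00000000e+00  0.00000000e+00  0.00000000e+00  1.00000000e+00]]
```

```bash
python3 -m crank '[{"tx":-4.4,"ty":0.5},{"tx":-4.4,"ty":0.5},{"tx":-4.4,"ty":0.5},{"tx":-4.4,"ty":0.5},{"tx":-4.4,"ty":0.5},{"tx":-4.2,"ty":0.1},{"twist":-10},{"twist":-10},{"twist":-10},{"twist":-2.5},{"tx":0},{"tx":0}]'
python3 - <<'E'
from h import *
o=get_obs();p=cams.snapshot('wrist');save(p,'w1');R,t=wristRt(p,o);np.savez('w1.npz',R=R,t=t,K=p['intrinsics'])
for d in cams.outline_of(p,'board_grip')[:2]: print(d['conf'],d['centre'],d['region'].sum())
E
```

```text
0.9 [254.3, 305.6] 1969invalid input at $[0]: expected keys tx, ty, tz, twist, grip
```

View pics/w1.png

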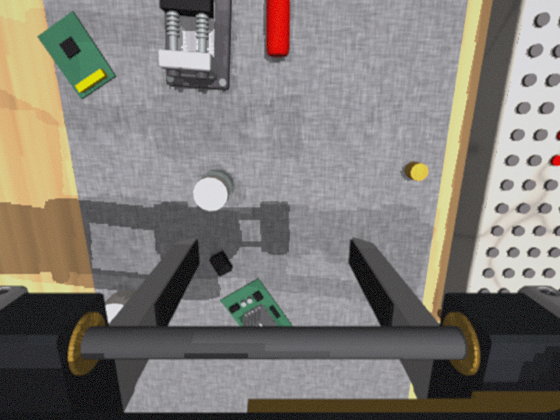

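All keys are required in each row.

```bash
python3 -m crank '[{"tx":-4.4,"ty":0.5,"tz":0,"twist":0,"grip":1},{"tx":-4.4,"ty":0.5,"tz":0,"twist":0,"grip":1},{"tx":-4.4,"ty":0.5,"tz":0,"twist":0,"grip":1},{"tx":-4.4,"ty":0.5,"tz":0,"twist":0,"grip":1},{"tx":-4.4,"ty":0.5,"tz":0,"twist":0,"grip":1},{"tx":-4.2,"ty":0.1,"tz":0,"twist":0,"grip":1},{"tx":0,"ty":0,"tz":0,"twist":-10,"grip":1},{"tx":0,"ty":0,"tz":0,"twist":-10,"grip":1},{"tx":0,"ty":0,"tz":0,"twist":-10,"grip":1},{"tx":0,"ty":0,"tz":0,"twist":-2.5,"grip":1},{"tx":0,"ty":0,"tz":0,"twist":0,"grip":1},{"tx":0,"ty":0,"tz":0,"twist":0,"grip":1}]'
python3 - <<'E'
from h import *
o=get_obs();p=cams.snapshot('wrist');save(p,'w2');R,t=wristRt(p,o);np.savez('w2.npz',R=R,t=t,K=p['intrinsics'])
for d in cams.outline_of(p,'board_grip')[:2]: print(d['conf'],d['centre'],d['region'].sum())
E
```

```text
time: 2.35
tool_pos: [0.576, -0.262, 0.2165]
ee_rot: [3.142, 0.0, 2.137]
wrist_force: [-0.3, -0.1, 0.7]
width: 0.0941
0.87 [271.8, 113.7] 5329
```

View pics/w2.png

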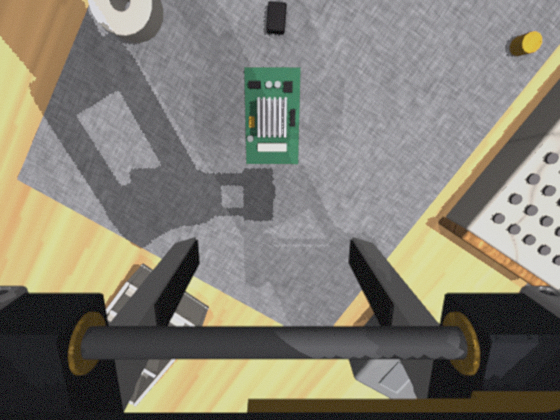

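```bash
python3 - <<'E'
from h import *
z=np.load('w2.npz');K,R,t=z['K'],z['R'],z['t']
im=cv2.imread('pics/w2.png');hsv=cv2.cvtColor(im,cv2.COLOR_BGR2HSV)
m=cv2.inRange(hsv,(60,100,50),(95,255,255));m=cv2.morphologyEx(m,cv2.MORPH_CLOSE,np.ones((5,5)))
n,l,s,c=cv2.connectedComponentsWithStats(m);
i=max(range(1,n),key=lambda i:s[i][4] if s[i][1]<200 and 200<s[i][0]<320 else 0);print(s[i])
ct=max(cv2.findContours((l==i).astype('uint8'),0,1)[0],key=len)[:,0,:]
g=np.array([ray(K,R,t,q,.003)[:2] for q in ct])
r=cv2.minAreaRect((g*1000).astype('float32'));print(r)
h=[ray(K,R,t,q,.047) for q in [(258,97),(287,97),(287,137),(257,137)]];print(np.mean(h,0),np.round(h,4))
E
```

```text
[ 245   68   55   96 2885]
((530.8257446289062, -194.37364196777344), (62.26079559326172, 107.65487670898438), 32.26662826538086)
[ 0.53154169 -0.1940581   0.047     ] [[ 0.5084 -0.185   0.047 ]
 [ 0.5336 -0.169   0.047 ]
 [ 0.5555 -0.2026  0.047 ]
 [ 0.5286 -0.2197  0.047 ]]
```

```bash
python3 -m crank '[{"tx":4.0,"ty":-0.1,"tz":3,"twist":0,"grip":1},{"tx":0,"ty":-0.1,"tz":5,"twist":0,"grip":1},{"tx":0,"ty":0,"tz":0,"twist":0,"grip":1},{"tx":0,"ty":0,"tz":0,"twist":0,"grip":1}]'
python3 - <<'E'
from h import *
o=get_obs();p=cams.snapshot('wrist');save(p,'w3');R,t=wristRt(p,o);np.savez('w3.npz',R=R,t=t,K=p['intrinsics'])
im=cv2.imread('pics/w3.png');cv2.imwrite('pics/w3z.png',cv2.resize(im[100:330,160:380],None,fx=2.6,fy=2.6,interpolation=cv2.INTER_CUBIC))
E
```

```text
time: 2.95
tool_pos: [0.5537, -0.23, 0.1383]
ee_rot: [3.14, 0.002, 2.138]
wrist_force: [0.4, 0.9, 0.1]
width: 0.0937
```

View pics/w3z.png

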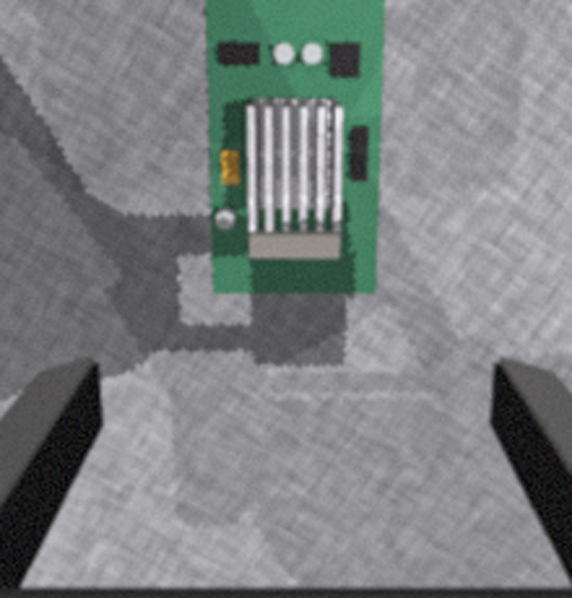

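```bash
python3 - <<'E'
from h import *
z=np.load('w3.npz');K,R,t=z['K'],z['R'],z['t'];o=get_obs()
f=lambda q,zz:ray(K,R,t,np.array(q)/2.6+[160,100],zz)
h=[f(q,.047) for q in [(248,105),(342,105),(342,222),(249,232)]];m=np.mean(h,0)
print(m,np.linalg.norm(h[0]-h[1]),np.linalg.norm(h[0]-h[3]))
T=Ro.from_euler('xyz',o['ee_rot']).as_matrix()
for c in (m,[.531,-.1945,.047]): print(T.T@(np.r_[c[:2],.022]-o['tool_pos'])*100)
# orange, chip in tool/board coords rel to heat sink
for q in [(230,166),(240,150),(358,152),(225,218)]:
  print(q,T.T@(f(q,.007)-np.r_[m[:2],.007])*1000)
E
```

```text
[ 0.530946  -0.1934077  0.047    ] 0.029579926932587614 0.040924327804404775
[ 4.40877984 -0.01527309 11.70464151]
[ 4.31373454 -0.06937134 11.70487978]
(230, 166) [ -5.35692932 -24.15483816  -0.03306288]
(240, 150) [  0.55018892 -20.33570643  -0.04686552]
(358, 152) [-0.17758803 23.20849478  0.05179254]
(225, 218) [-25.00968978 -26.47819516   0.03572954]
```

```bash
python3 -m crank '[{"tx":4.38,"ty":-0.03,"tz":2,"twist":0,"grip":1},{"tx":0,"ty":0,"tz":4,"twist":0,"grip":0.8},{"tx":0,"ty":0,"tz":3.4,"twist":0,"grip":0.7},{"tx":0,"ty":0,"tz":2,"twist":0,"grip":0.6},{"tx":0,"ty":0,"tz":0.23,"twist":0,"grip":0.5},{"tx":0,"ty":0,"tz":0,"twist":0,"grip":0.45},{"tx":0,"ty":0,"tz":0,"twist":0,"grip":0.45}]'
```

```text
time: 3.88
tool_pos: [0.5305, -0.1933, 0.0223]
ee_rot: [3.14, 0.003, 2.138]
wrist_force: [-0.6, -0.3, -0.0]
width: 0.0427
```

```bash
python3 -m crank '[{"tx":0,"ty":0,"tz":0,"twist":0,"grip":0.3},{"tx":0,"ty":0,"tz":0,"twist":0,"grip":0.1},{"tx":0,"ty":0,"tz":0,"twist":0,"grip":0},{"tx":0,"ty":0,"tz":0,"twist":0,"grip":0},{"tx":0,"ty":0,"tz":0,"twist":0,"grip":0}]'
python3 - <<'E'
from h import *
p=cams.snapshot('side');save(p,'s1');im=p['frame'][:,:,::-1]
cv2.imwrite('pics/s1z.png',cv2.resize(im[240:390,200:400],None,fx=4,fy=4,interpolation=cv2.INTER_CUBIC))
E
```

```text
time: 4.5
tool_pos: [0.5296, -0.1928, 0.021]
ee_rot: [3.141, 0.001, 2.138]
wrist_force: [-0.3, 0.6, 4.8]
width: 0.0297
```

View pics/s1z.png

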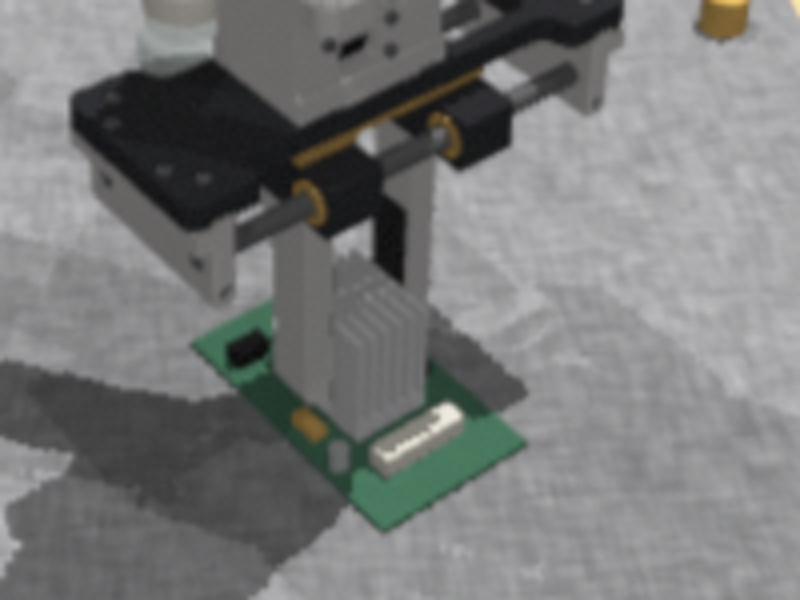

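```bash
python3 -m crank '[{"tx":0,"ty":0,"tz":-1,"twist":0,"grip":0},{"tx":0,"ty":0,"tz":-4,"twist":0,"grip":0},{"tx":0,"ty":0,"tz":-5,"twist":0,"grip":0},{"tx":0,"ty":0,"tz":-5,"twist":8.2,"grip":0},{"tx":0,"ty":0,"tz":-5,"twist":8.2,"grip":0},{"tx":0,"ty":0,"tz":-5,"twist":8.1,"grip":0},{"tx":0,"ty":0,"tz":-1,"twist":8,"grip":0},{"tx":4,"ty":-1,"tz":0,"twist":0,"grip":0},{"tx":5,"ty":-1.5,"tz":0,"twist":0,"grip":0},{"tx":5,"ty":-1.5,"tz":0,"twist":0,"grip":0},{"tx":5,"ty":-1.5,"tz":0,"twist":0,"grip":0},{"tx":4,"ty":0,"tz":0,"twist":0,"grip":0}]'
python3 -m crank '[{"tx":3,"ty":0,"tz":0,"twist":0,"grip":0},{"tx":1.5,"ty":0,"tz":0,"twist":0,"grip":0},{"tx":0,"ty":0,"tz":0,"twist":0,"grip":0},{"tx":0,"ty":0,"tz":0,"twist":0,"grip":0}]'
python3 - <<'E'
from h import *
o=get_obs();print(o['wrist_force'],o['wrist_torque'],o['ee_rot']);p=cams.snapshot('wrist');save(p,'w4');R,t=wristRt(p,o);np.savez('w4.npz',R=R,t=t,K=p['intrinsics'])
E
```

```text
time: 6.05
tool_pos: [0.4725, 0.0392, 0.2798]
ee_rot: [-3.14, -0.0, 1.571]
wrist_force: [0.8, 0.2, -2.4]
width: 0.0298
time: 6.55
tool_pos: [0.4741, 0.0815, 0.2799]
ee_rot: [-3.141, 0.001, 1.57]
wrist_force: [0.5, -0.5, -2.6]
width: 0.0301
[ 0.53589512 -0.49989703 -2.58593069] [ 0.03079983 -0.02252755 -0.08390007] [-3.14097056e+00  7.63533897e-04  1.56962452e+00]
```

View pics/w4.png

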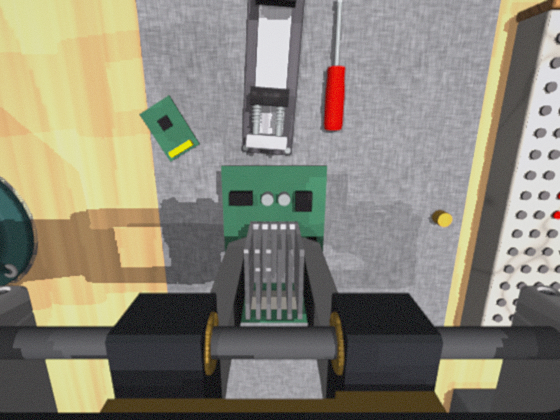

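```bash
python3 -m crank '[{"tx":5,"ty":0,"tz":0,"twist":0,"grip":0},{"tx":4,"ty":0,"tz":0,"twist":0,"grip":0},{"tx":0,"ty":0,"tz":0,"twist":0,"grip":0},{"tx":0,"ty":0,"tz":0,"twist":0,"grip":0},{"tx":0,"ty":0,"tz":0,"twist":0,"grip":0}]'
python3 - <<'E'
from h import *
o=get_obs();p=cams.snapshot('wrist');save(p,'w5');R,t=wristRt(p,o);np.savez('w5.npz',R=R,t=t,K=p['intrinsics'])
K=p['intrinsics'];H=p['hand_eye']
cv2.imwrite('pics/w5z.png',cv2.resize(p['frame'][0:190,200:380,::-1],None,fx=3.15,fy=3.15,interpolation=cv2.INTER_CUBIC))
for q in [(222,167),(327,166)]:
  d=H[:3,:3]@np.linalg.inv(K)@np.array([*q,1.]);c=H[:3,3];print(c+d*(.0195-c[2])/d[2])
for n in ['scene','side']:
  p=cams.snapshot(n);save(p,n+'5');
E
```

```text
time: 7.22
tool_pos: [0.4743, 0.1711, 0.2803]
ee_rot: [3.141, 0.0, 1.569]
wrist_force: [0.6, 0.4, -3.0]
width: 0.03
[ 0.05209403 -0.03110014  0.0195    ]
[0.05271945 0.03248206 0.0195    ]
```

View pics/w5z.png

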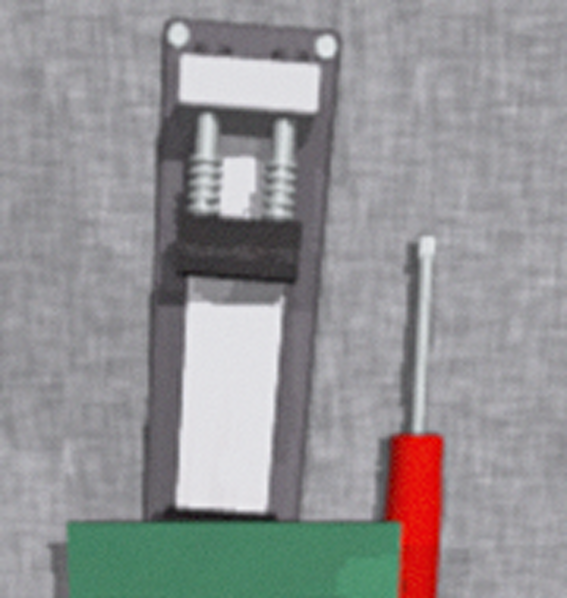

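View pics/side5.png

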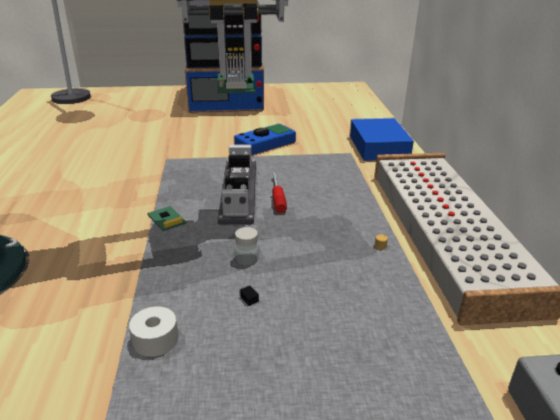

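```bash
python3 - <<'E'
import cv2
im=cv2.imread('pics/w4.png');cv2.imwrite('pics/w4z.png',cv2.resize(im[0:190,200:380],None,fx=3.15,fy=3.15,interpolation=cv2.INTER_CUBIC))
E
```

```text
(no output)
```

View pics/w4z.png

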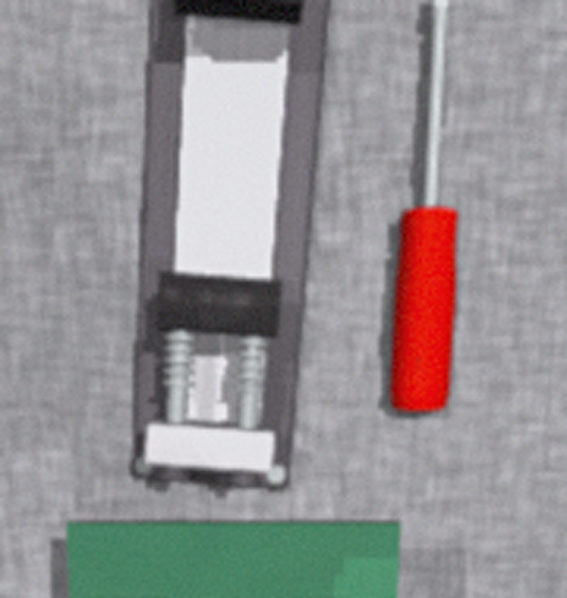

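```bash
python3 - <<'E'
from h import *
def L(n):
    z=np.load(n+'.npz'); return lambda q,zz:ray(z['K'],z['R'],z['t'],np.array(q)/3.15+[200,0],zz)
f4,f5=L('w4'),L('w5')
A=[f5((165,22),.014),f5((340,34),.014),f4((288,488),.014),f4((133,480),.014)]
print(np.round(A,4),np.mean(A,0)); print([np.linalg.norm(A[i]-A[(i+1)%4]).round(4) for i in range(4)])
print([np.degrees(np.arctan2(*(A[a]-A[b])[[1,0]])) for a,b in [(0,3),(1,2)]],[np.degrees(np.arctan2(*(A[a]-A[b])[[1,0]])) for a,b in [(1,0),(2,3)]])
# long edges within single images
print([np.degrees(np.arctan2(*(f5(a,.014)-f5(b,.014))[[1,0]])) for a,b in [((165,60),(145,520)),((338,60),(300,520))]])
# posts tops z=.064
for f,n in((f5,[(180,54),(322,65),(318,115),(180,103)]),(f4,[(148,423),(275,432),(273,473),(144,462)])):
  P=np.array([f(q,.064) for q in n]);print('post',np.round(P,4).tolist(),P.mean(0))
# jaws
print('jaw a far edge',[f5(q,.061).round(4) for q in [(180,216),(302,221)]],'near?',[f5(q,.061).round(4) for q in[(180,245),(300,252)]])
print('jaw b inner',[f4(q,.061).round(4) for q in [(162,273),(282,283)]],'outer',[f4(q,.061).round(4) for q in[(158,325),(278,335)]])
print('jaw a ',[f4(q,.061).round(4) for q in [(178,12),(300,22)]])
E
```

```text
[[0.4487 0.3828 0.014 ]
 [0.5171 0.3786 0.014 ]
 [0.4987 0.1126 0.014 ]
 [0.4305 0.1162 0.014 ]] [0.47377963 0.24755789 0.014     ]
[np.float64(0.0685), np.float64(0.2666), np.float64(0.0683), np.float64(0.2673)]
[np.float64(86.09957894872022), np.float64(86.04698485546798)] [np.float64(-3.5637604914479732), np.float64(-2.9790941465058576)]
[np.float64(86.00778942183804), np.float64(86.27169574532935)]
post [[0.4567, 0.358, 0.064], [0.5062, 0.3545, 0.064], [0.5052, 0.3388, 0.064], [0.4565, 0.3427, 0.064]] [0.48115066 0.34847999 0.064     ]
post [[0.442, 0.1431, 0.064], [0.4906, 0.1397, 0.064], [0.49, 0.1241, 0.064], [0.4401, 0.1284, 0.064]] [0.46568613 0.13382636 0.064     ]
jaw a far edge [array([0.4557, 0.3064, 0.061 ]), array([0.5003, 0.3046, 0.061 ])] near? [array([0.4556, 0.2965, 0.061 ]), array([0.4998, 0.2941, 0.061 ])]
jaw b inner [array([0.4483, 0.1971, 0.061 ]), array([0.4928, 0.1936, 0.061 ])] outer [array([0.4464, 0.1788, 0.061 ]), array([0.4915, 0.1752, 0.061 ])]
jaw a  [array([0.4556, 0.2818, 0.061 ]), array([0.4979, 0.2787, 0.061 ])]
```

```bash
cat >> h.py <<'E'
C=np.array([.4734,.241]);VY=np.radians(-3.8);OFF=np.array([-.0012,.0003]) # board centre in tool xy
def rot(a): return np.array([[np.cos(a),-np.sin(a)],[np.sin(a),np.cos(a)]])
def mean_obs(n=6):
    P=[];E=[];F=[];M=[]
    for i in range(n):
        cams.snapshot('side');o=get_obs();P.append(o['tool_pos']);R=Ro.from_euler('xyz',o['ee_rot']);E.append(R.as_matrix());F.append(o['wrist_force']);M.append(o['wrist_torque'])
    return np.mean(P,0),Ro.from_matrix(E).mean().as_matrix(),np.mean(F,0),np.mean(M,0),np.std(P,0)
def state(n=6):
    p,R,F,M,s=mean_obs(n)
    b=(p+R@np.r_[OFF,0])[:2]; v=rot(-VY)@(b-C)*1000
    th=np.degrees(np.arctan2(R[1,0],R[0,0])-np.pi/2-VY)
    print('t',get_obs()['time'],'board in vice mm',v.round(1),'theta',th.round(2),'z',(p[2]*1000).round(1),'F vice',np.r_[rot(-VY)@F[:2],F[2]].round(1),'M',M.round(2),'tilt',np.degrees(Ro.from_matrix(R).as_euler('xyz')[:2]).round(2))
    return v,th,p[2]*1000
def go(v,th,z,X,Y,zt): # tool shifts in cm at the present yaw
    d=np.array([X,Y])-v; t=rot(-np.radians(th))@d
    print('tx %.2f ty %.2f tz %.2f cm'%(t[1]/10,t[0]/10,(z-zt)/10))
E
python3 - <<'E'
from h import *
v,th,z=state(6); print('twist for -15:',th+15); go(v,-15,z,-57.1,-6.8,69.2)
E
```

```text
t 7.675 board in vice mm [  5.7 -69.9] theta 3.76 z 280.3 F vice [-0.3 -0.  -2.2] M [-0.   -0.01 -0.  ] tilt [179.99   0.  ]
twist for -15: 18.76132572415084
tx 4.47 ty -7.70 tz 21.11 cm
```

```bash
python3 -m crank '[{"tx":0,"ty":0,"tz":0,"twist":9.4,"grip":0},{"tx":0,"ty":0,"tz":0,"twist":9.4,"grip":0},{"tx":2.2,"ty":-3.8,"tz":2,"twist":0,"grip":0},{"tx":2.2,"ty":-3.9,"tz":4,"twist":0,"grip":0},{"tx":0,"ty":0,"tz":5,"twist":0,"grip":0},{"tx":0,"ty":0,"tz":4,"twist":0,"grip":0},{"tx":0,"ty":0,"tz":2,"twist":0,"grip":0},{"tx":0,"ty":0,"tz":0,"twist":0,"grip":0},{"tx":0,"ty":0,"tz":0,"twist":0,"grip":0}]'
python3 - <<'E'
from h import *
v,th,z=state(5); go(v,th,z,-57.1,-6.8,69.2)
o=get_obs();p=cams.snapshot('wrist');save(p,'w6');R,t=wristRt(p,o);np.savez('w6.npz',R=R,t=t,K=p['intrinsics'])
p=cams.snapshot('scene');cv2.imwrite('pics/c6.png',cv2.resize(p['frame'][110:240,290:480,::-1],None,fx=4,fy=4,interpolation=cv2.INTER_CUBIC))
E
```

```text
time: 8.8
tool_pos: [0.4162, 0.2393, 0.1115]
ee_rot: [3.14, -0.002, 1.243]
wrist_force: [0.1, 0.3, -1.9]
width: 0.0297
t 9.05 board in vice mm [-56.9  -6.7] theta -15.0 z 111.8 F vice [ 0.2  0.  -2. ] M [0.   0.04 0.01] tilt [ 1.7987e+02 -1.1000e-01]
tx -0.01 ty -0.02 tz 4.26 cm
```

View pics/w6.png

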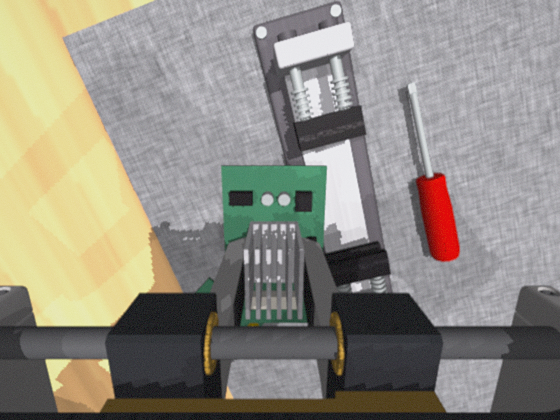

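View pics/c6.png

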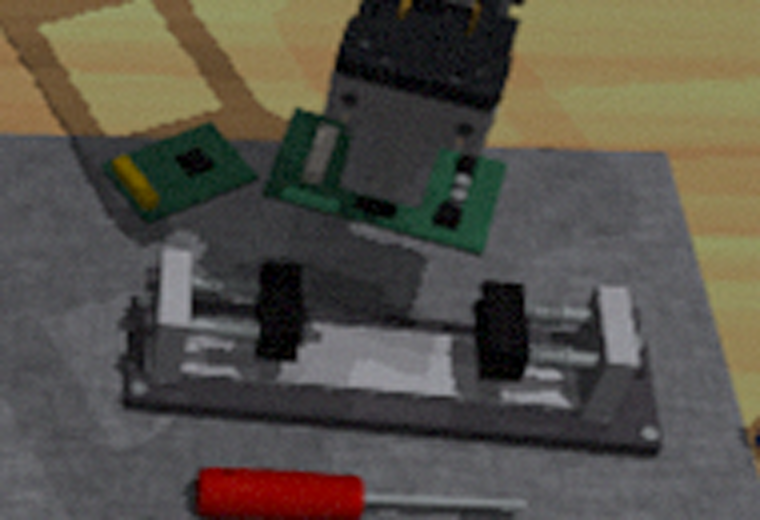

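```bash
python3 -m crank '[{"tx":0,"ty":0,"tz":2.5,"twist":0,"grip":0},{"tx":0,"ty":0,"tz":1.7,"twist":0,"grip":0},{"tx":0,"ty":0,"tz":0,"twist":0,"grip":0},{"tx":0,"ty":0,"tz":0,"twist":0,"grip":0}]'
python3 - <<'E'
from h import *
v,th,z=state(5); 
o=get_obs();p=cams.snapshot('wrist');cv2.imwrite('pics/w7.png',cv2.resize(p['frame'][60:300,190:430,::-1],None,fx=2.5,fy=2.5,interpolation=cv2.INTER_CUBIC))
p=cams.snapshot('scene');cv2.imwrite('pics/c7.png',cv2.resize(p['frame'][130:230,300:470,::-1],None,fx=4.6,fy=4.6,interpolation=cv2.INTER_CUBIC))
p=cams.snapshot('side');cv2.imwrite('pics/d7.png',cv2.resize(p['frame'][110:230,170:310,::-1],None,fx=4.9,fy=4.9,interpolation=cv2.INTER_CUBIC))
E
```

```text
time: 9.65
tool_pos: [0.4157, 0.2391, 0.0687]
ee_rot: [3.141, -0.001, 1.243]
wrist_force: [-1.2, -0.6, -1.7]
width: 0.03
t 9.9 board in vice mm [-57.2  -6.9] theta -15.0 z 69.1 F vice [ 0.   0.1 -2. ] M [ 0.02  0.02 -0.  ] tilt [ 1.7992e+02 -7.0000e-02]
```

View pics/w7.png

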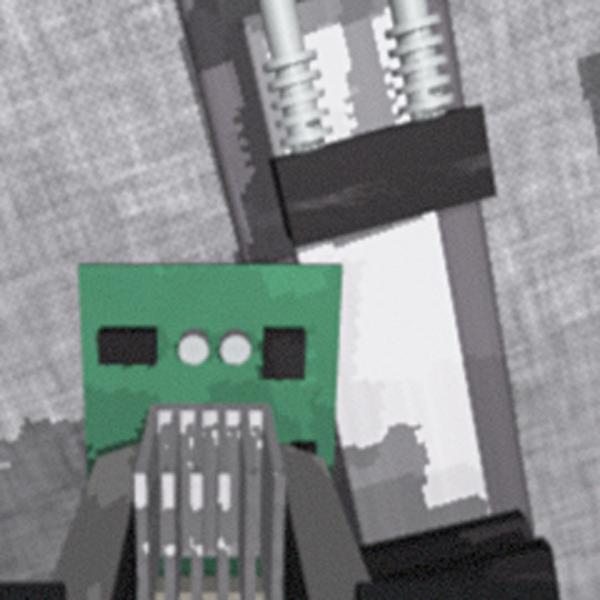

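View pics/c7.png

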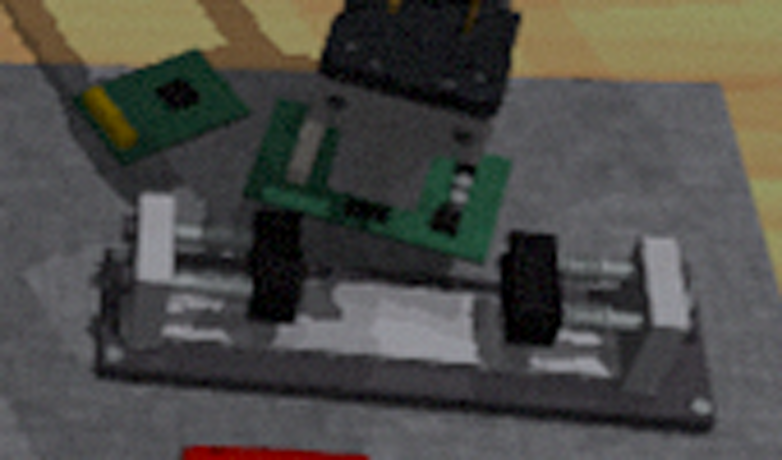

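View pics/d7.png

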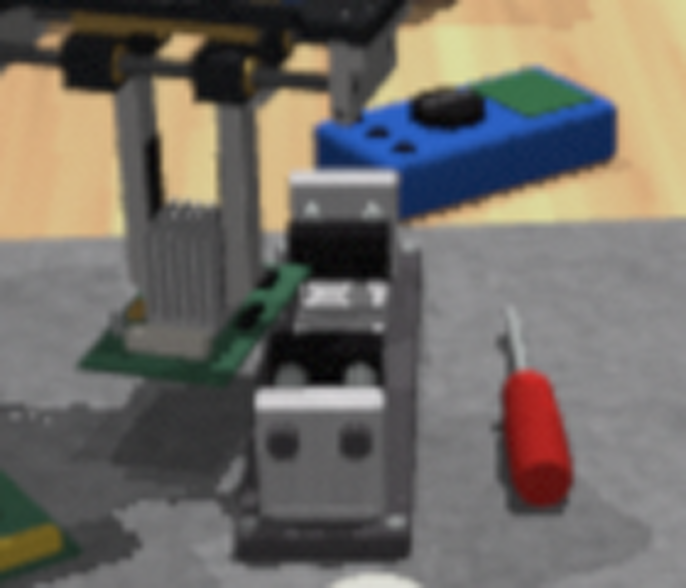

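```bash
python3 -m crank '[{"tx":0.29,"ty":-0.08,"tz":0,"twist":0,"grip":0},{"tx":0.19,"ty":-0.05,"tz":0,"twist":0,"grip":0},{"tx":0,"ty":0,"tz":0,"twist":0,"grip":0}]'; python3 -c "
from h import *
state(2)"
python3 -m crank '[{"tx":0.19,"ty":-0.05,"tz":0,"twist":0,"grip":0},{"tx":0,"ty":0,"tz":0,"twist":0,"grip":0}]'; python3 -c "
from h import *
state(2)"
python3 -m crank '[{"tx":0.1,"ty":-0.025,"tz":0,"twist":0,"grip":0},{"tx":0,"ty":0,"tz":0,"twist":0,"grip":0}]'; python3 -c "
from h import *
state(2)"
```

```text
time: 10.42
tool_pos: [0.4157, 0.2441, 0.0682]
ee_rot: [3.142, -0.0, 1.243]
wrist_force: [0.1, -0.1, -2.6]
width: 0.0301
t 10.525 board in vice mm [-57.8  -2.1] theta -14.99 z 68.1 F vice [-0.1  0.5 -2.8] M [ 0.    0.03 -0.03] tilt [1.8e+02 1.0e-02]
time: 10.78
tool_pos: [0.4158, 0.2459, 0.0682]
ee_rot: [3.142, -0.0, 1.243]
wrist_force: [0.7, 1.2, -2.9]
width: 0.0298
t 10.875 board in vice mm [-57.8  -0.2] theta -15.0 z 68.2 F vice [ 0.6 -0.8 -1.7] M [0.   0.02 0.03] tilt [179.99   0.  ]
time: 11.12
tool_pos: [0.4159, 0.2469, 0.0682]
ee_rot: [3.141, -0.0, 1.243]
wrist_force: [-0.3, -0.8, -2.5]
width: 0.0297
t 11.225 board in vice mm [-57.8   0.8] theta -15.0 z 68.2 F vice [ 0.1 -0.2 -2.6] M [0.02 0.06 0.  ] tilt [179.99  -0.  ]
```

```bash
python3 -m crank '[{"tx":0,"ty":0,"tz":-0.13,"twist":0,"grip":0},{"tx":0,"ty":0,"tz":0,"twist":0,"grip":0}]'; python3 -c "
from h import *
state(3)"
python3 -m crank '[{"tx":0.1,"ty":-0.025,"tz":0,"twist":0,"grip":0},{"tx":0,"ty":0,"tz":0,"twist":0,"grip":0}]'; python3 -c "
from h import *
state(2)"
python3 -m crank '[{"tx":0.1,"ty":-0.025,"tz":0,"twist":0,"grip":0},{"tx":0,"ty":0,"tz":0,"twist":0,"grip":0}]'; python3 -c "
from h import *
state(2)"
```

```text
time: 11.48
tool_pos: [0.416, 0.2469, 0.0697]
ee_rot: [3.141, -0.0, 1.243]
wrist_force: [-1.0, 0.2, -2.9]
width: 0.0296
t 11.625 board in vice mm [-57.8   0.8] theta -15.0 z 69.6 F vice [ 0.2 -0.3 -2.5] M [0.   0.04 0.01] tilt [ 1.7999e+02 -1.0000e-02]
time: 11.88
tool_pos: [0.4159, 0.248, 0.0695]
ee_rot: [3.142, -0.0, 1.243]
wrist_force: [-0.0, -0.2, -1.5]
width: 0.03
t 11.975 board in vice mm [-57.8   1.8] theta -15.0 z 69.5 F vice [ 0.6 -0.7 -1.5] M [0.05 0.03 0.02] tilt [180.   0.]
time: 12.22
tool_pos: [0.4161, 0.249, 0.0695]
ee_rot: [3.141, -0.0, 1.243]
wrist_force: [-0.0, -0.7, -2.1]
width: 0.0298
t 12.325 board in vice mm [-57.7   2.9] theta -15.0 z 69.5 F vice [-0.1 -0.3 -1.9] M [ 0.05  0.04 -0.  ] tilt [179.99  -0.  ]
```

```bash
python3 -m crank '[{"tx":0.1,"ty":-0.025,"tz":0,"twist":0,"grip":0},{"tx":0.1,"ty":-0.025,"tz":0,"twist":0,"grip":0},{"tx":0,"ty":0,"tz":0,"twist":0,"grip":0}]'; python3 -c "
from h import *
state(2)"
python3 -m crank '[{"tx":0.1,"ty":-0.025,"tz":0,"twist":0,"grip":0},{"tx":0.1,"ty":-0.025,"tz":0,"twist":0,"grip":0},{"tx":0,"ty":0,"tz":0,"twist":0,"grip":0}]'; python3 -c "
from h import *
state(3)
p=cams.snapshot('wrist');cv2.imwrite('pics/w8.png',cv2.resize(p['frame'][60:300,190:430,::-1],None,fx=2.5,fy=2.5,interpolation=cv2.INTER_CUBIC))"
```

```text
time: 12.7
tool_pos: [0.4163, 0.2509, 0.0695]
ee_rot: [3.141, 0.0, 1.243]
wrist_force: [0.1, -0.4, -2.2]
width: 0.0296
t 12.8 board in vice mm [-57.7   4.9] theta -15.0 z 69.5 F vice [-0.3  0.2 -1.8] M [-0.03  0.03 -0.01] tilt [1.7999e+02 1.0000e-02]
time: 13.18
tool_pos: [0.4164, 0.2526, 0.0695]
ee_rot: [3.141, 0.001, 1.243]
wrist_force: [-0.2, -2.3, -1.4]
width: 0.0293
t 13.325 board in vice mm [-57.7   6.7] theta -15.01 z 69.4 F vice [ 0.3 -2.4 -1.6] M [-0.52  0.05 -0.09] tilt [1.7999e+02 4.0000e-02]
```

View pics/w8.png

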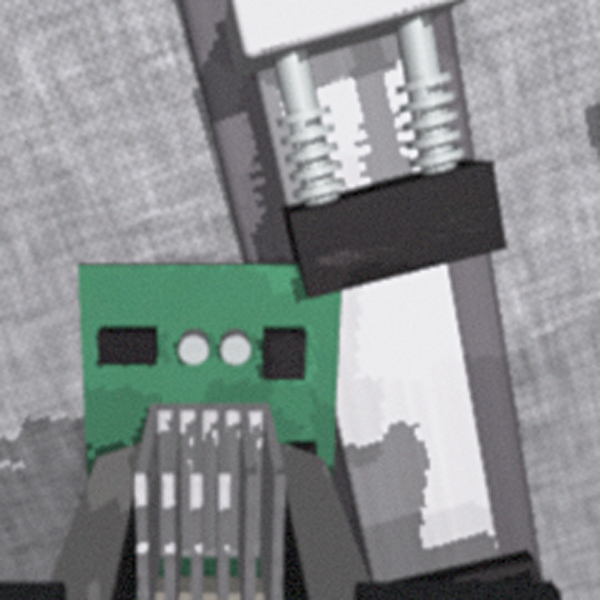

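```bash
python3 -m crank '[{"tx":0.193,"ty":-0.052,"tz":0,"twist":0,"grip":0},{"tx":0.193,"ty":-0.052,"tz":0,"twist":0,"grip":0},{"tx":0.193,"ty":-0.052,"tz":0,"twist":0,"grip":0},{"tx":0,"ty":0,"tz":0,"twist":0,"grip":0}]'; python3 -c "
from h import *
state(3)"
python3 -m crank '[{"tx":0.193,"ty":-0.052,"tz":0,"twist":0,"grip":0},{"tx":0.193,"ty":-0.052,"tz":0,"twist":0,"grip":0},{"tx":0,"ty":0,"tz":0,"twist":0,"grip":0}]'; python3 -c "
from h import *
state(3)
p=cams.snapshot('wrist');cv2.imwrite('pics/w9.png',cv2.resize(p['frame'][60:300,190:430,::-1],None,fx=2.5,fy=2.5,interpolation=cv2.INTER_CUBIC))
p=cams.snapshot('scene');cv2.imwrite('pics/c9.png',cv2.resize(p['frame'][130:230,300:470,::-1],None,fx=4.6,fy=4.6,interpolation=cv2.INTER_CUBIC))"
```

```text
time: 13.88
tool_pos: [0.4168, 0.2586, 0.0694]
ee_rot: [3.141, 0.001, 1.243]
wrist_force: [0.4, -5.1, -0.6]
width: 0.0297
t 14.025 board in vice mm [-57.7  12.5] theta -15.01 z 69.4 F vice [-0.1 -5.7 -0.6] M [-1.03  0.06 -0.17] tilt [1.7998e+02 8.0000e-02]
time: 14.4
tool_pos: [0.417, 0.2619, 0.0695]
ee_rot: [3.141, 0.003, 1.242]
wrist_force: [-1.2, -7.2, 0.4]
width: 0.0298
t 14.55 board in vice mm [-57.7  15.9] theta -15.02 z 69.4 F vice [ 0.2 -7.   0.4] M [-1.33  0.1  -0.2 ] tilt [1.7997e+02 1.5000e-01]
```

View pics/w9.png

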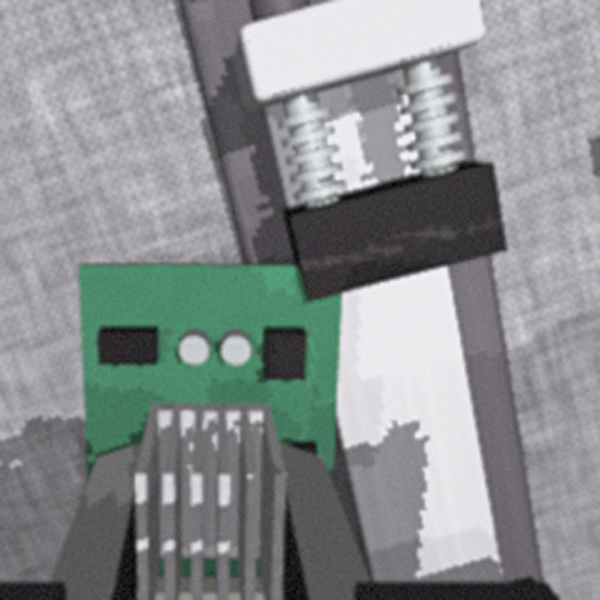

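View pics/c9.png

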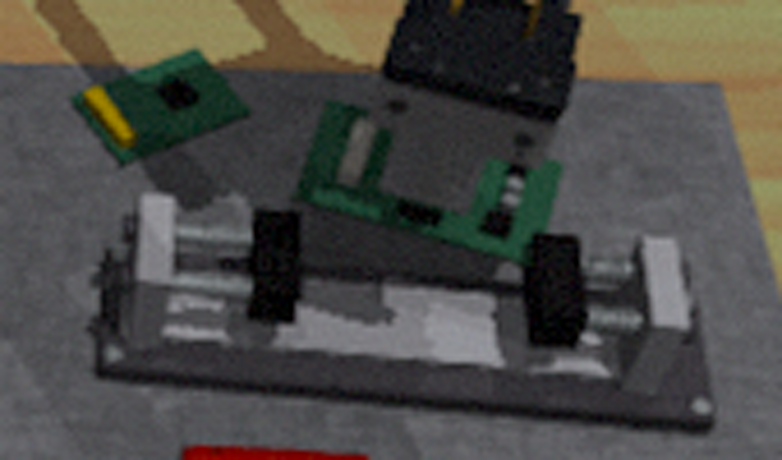

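```bash
python3 -m crank '[{"tx":0.193,"ty":-0.052,"tz":0,"twist":0,"grip":0},{"tx":0.193,"ty":-0.052,"tz":0,"twist":0,"grip":0},{"tx":0.193,"ty":-0.052,"tz":0,"twist":0,"grip":0},{"tx":0,"ty":0,"tz":0,"twist":0,"grip":0}]'; python3 -c "
from h import *
v,th,z=state(4);go(v,th,z,-57.1,21.95,69.4)"
```

```text
time: 15.15
tool_pos: [0.4173, 0.267, 0.0695]
ee_rot: [3.141, 0.005, 1.242]
wrist_force: [-1.5, -9.6, 1.5]
width: 0.03
t 15.35 board in vice mm [-57.7  20.9] theta -15.04 z 69.5 F vice [-0.3 -9.3  1.2] M [-1.78  0.13 -0.31] tilt [179.95   0.27]
tx 0.12 ty 0.03 tz 0.01 cm
```

```bash
python3 -m crank '[{"tx":0.1,"ty":0.0,"tz":0,"twist":0,"grip":0},{"tx":-0.088,"ty":0.23,"tz":0,"twist":-2.5,"grip":0},{"tx":-0.088,"ty":0.23,"tz":0,"twist":-2.5,"grip":0},{"tx":0,"ty":0,"tz":0,"twist":0,"grip":0},{"tx":0,"ty":0,"tz":0,"twist":0,"grip":0}]'; python3 -c "
from h import *
v,th,z=state(4);go(v,th,z,-53.1,19.15,69.4)"
```

```text
time: 15.98
tool_pos: [0.4213, 0.2646, 0.0696]
ee_rot: [3.142, 0.005, 1.329]
wrist_force: [-1.2, -9.6, 2.8]
width: 0.03
t 16.175 board in vice mm [-53.5  18.8] theta -10.04 z 69.6 F vice [-1.1 -9.8  2.3] M [-1.86  0.25 -0.24] tilt [179.99   0.3 ]
tx 0.04 ty 0.03 tz 0.02 cm
```

```bash
python3 -m crank '[{"tx":-0.065,"ty":0.235,"tz":0,"twist":-2.5,"grip":0},{"tx":-0.086,"ty":0.235,"tz":0,"twist":-2.5,"grip":0},{"tx":0,"ty":0,"tz":0,"twist":0,"grip":0}]'; python3 -c "
from h import *
v,th,z=state(4);go(v,th,z,-48.7,16.74,69.4)
p=cams.snapshot('wrist');cv2.imwrite('pics/w10.png',cv2.resize(p['frame'][60:300,190:430,::-1],None,fx=2.5,fy=2.5,interpolation=cv2.INTER_CUBIC))
p=cams.snapshot('scene');cv2.imwrite('pics/c10.png',cv2.resize(p['frame'][130:230,300:470,::-1],None,fx=4.6,fy=4.6,interpolation=cv2.INTER_CUBIC))"
```

```text
time: 16.55
tool_pos: [0.4254, 0.262, 0.0696]
ee_rot: [-3.141, 0.005, 1.417]
wrist_force: [-3.2, -10.4, 2.0]
width: 0.0301
t 16.75 board in vice mm [-49.1  16.6] theta -5.03 z 69.6 F vice [-1.7 -9.8  2.6] M [-1.86  0.34 -0.19] tilt [-179.96    0.31]
tx 0.02 ty 0.04 tz 0.02 cm
```

View pics/w10.png

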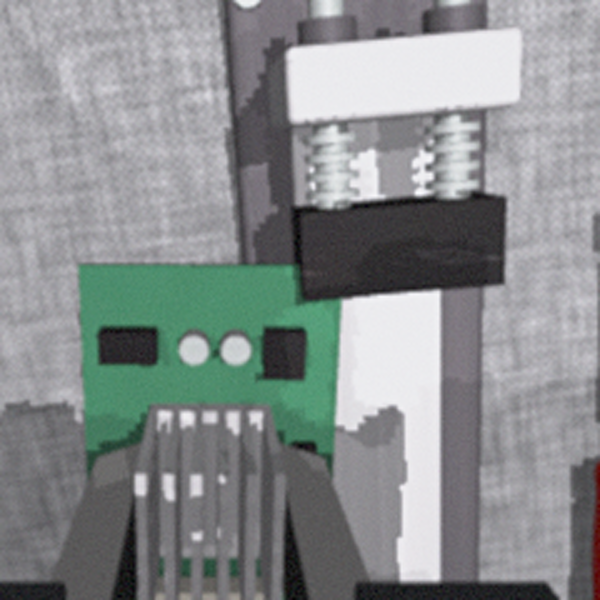

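View pics/c10.png

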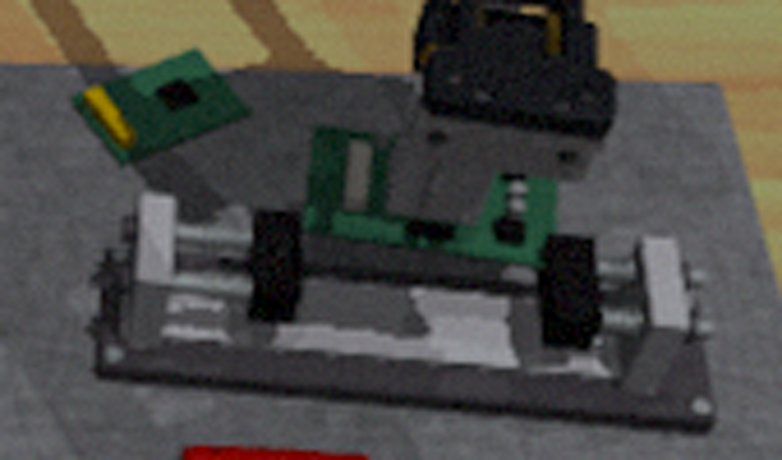

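```bash
python3 -m crank '[{"tx":-0.075,"ty":0.25,"tz":0,"twist":-2.5,"grip":0},{"tx":-0.087,"ty":0.25,"tz":0,"twist":-2.5,"grip":0},{"tx":0,"ty":0,"tz":0,"twist":0,"grip":0},{"tx":0,"ty":0,"tz":0,"twist":0,"grip":0}]'; python3 -c "
from h import *
v,th,z=state(4);go(v,th,z,-44,14.9,69.4)
p=cams.snapshot('wrist');cv2.imwrite('pics/w11.png',cv2.resize(p['frame'][60:300,190:430,::-1],None,fx=2.5,fy=2.5,interpolation=cv2.INTER_CUBIC))
p=cams.snapshot('scene');cv2.imwrite('pics/c11.png',cv2.resize(p['frame'][150:230,330:450,::-1],None,fx=6,fy=6,interpolation=cv2.INTER_CUBIC))"
```

```text
time: 17.35
tool_pos: [0.4298, 0.2597, 0.0696]
ee_rot: [-3.14, 0.005, 1.504]
wrist_force: [-3.2, -11.5, 3.4]
width: 0.0298
t 17.55 board in vice mm [-44.5  14.6] theta -0.02 z 69.7 F vice [ -2.4 -10.4   3.7] M [-1.85  0.54 -0.13] tilt [-179.89    0.31]
tx 0.03 ty 0.05 tz 0.03 cm
```

View pics/w11.png

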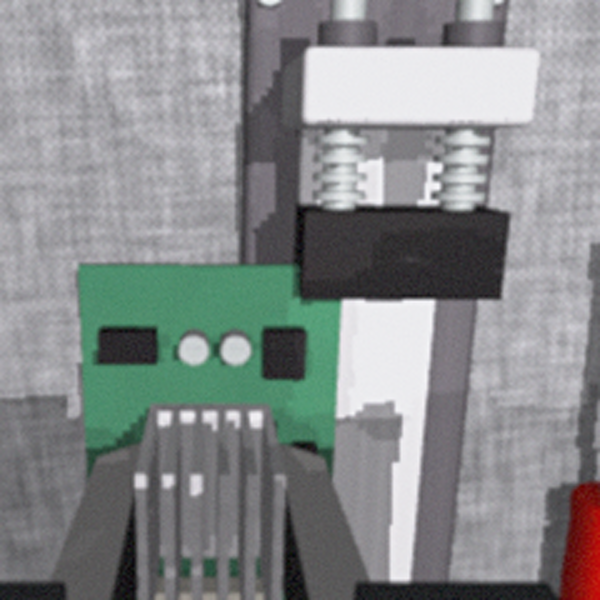

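View pics/c11.png

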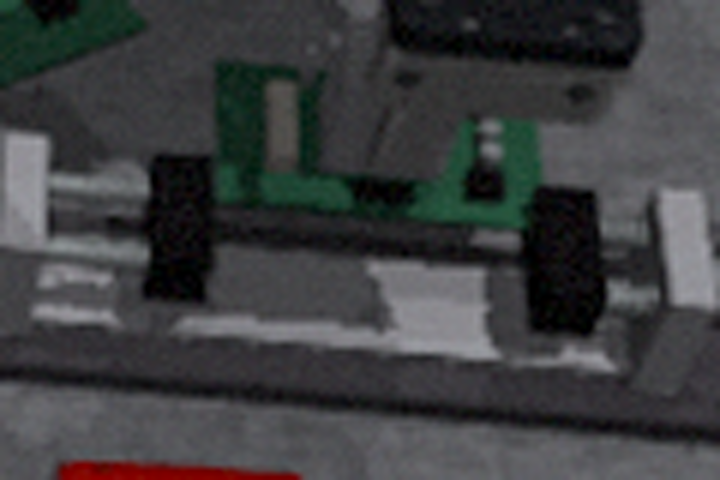

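```bash
python3 -m crank '[{"tx":0,"ty":0.3,"tz":0,"twist":0,"grip":0},{"tx":0,"ty":0.4,"tz":0,"twist":0,"grip":0},{"tx":0,"ty":0.4,"tz":0,"twist":0,"grip":0},{"tx":0,"ty":0,"tz":0,"twist":0,"grip":0}]'; python3 -c "
from h import *
v,th,z=state(3);go(v,th,z,0,14.7,69.4)"
```

```text
time: 18.15
tool_pos: [0.4371, 0.2593, 0.0687]
ee_rot: [-3.131, 0.006, 1.506]
wrist_force: [-10.7, -9.7, 5.7]
width: 0.0304
t 18.3 board in vice mm [-37.1  14.6] theta 0.08 z 68.7 F vice [ -9.6 -10.2   6.2] M [-1.65  1.93  0.24] tilt [-179.41    0.36]
tx 0.00 ty 3.71 tz -0.07 cm
```

```bash
python3 -c "
from h import *
p=cams.snapshot('wrist');cv2.imwrite('pics/w12.png',cv2.resize(p['frame'][60:300,190:430,::-1],None,fx=2.5,fy=2.5,interpolation=cv2.INTER_CUBIC))
p=cams.snapshot('side');cv2.imwrite('pics/d12.png',cv2.resize(p['frame'][110:230,170:310,::-1],None,fx=4.9,fy=4.9,interpolation=cv2.INTER_CUBIC))
p=cams.snapshot('scene');cv2.imwrite('pics/c12.png',cv2.resize(p['frame'][150:230,330:450,::-1],None,fx=6,fy=6,interpolation=cv2.INTER_CUBIC))"
```

```text
(no output)
```

View pics/w12.png

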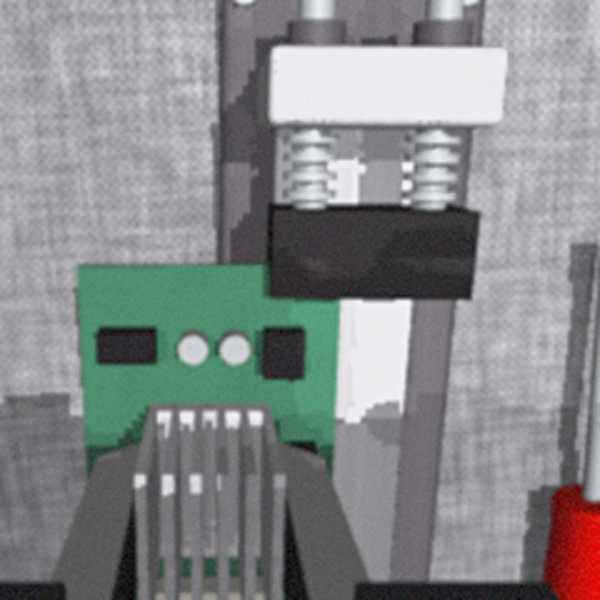

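View pics/d12.png

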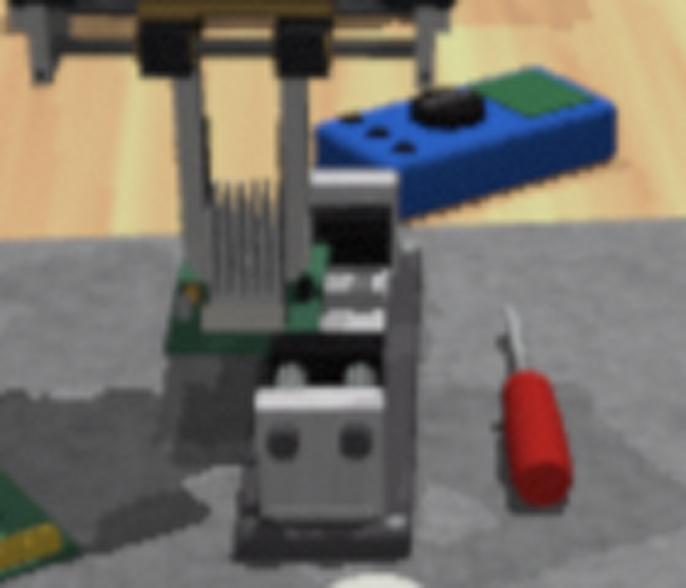

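View pics/c12.png

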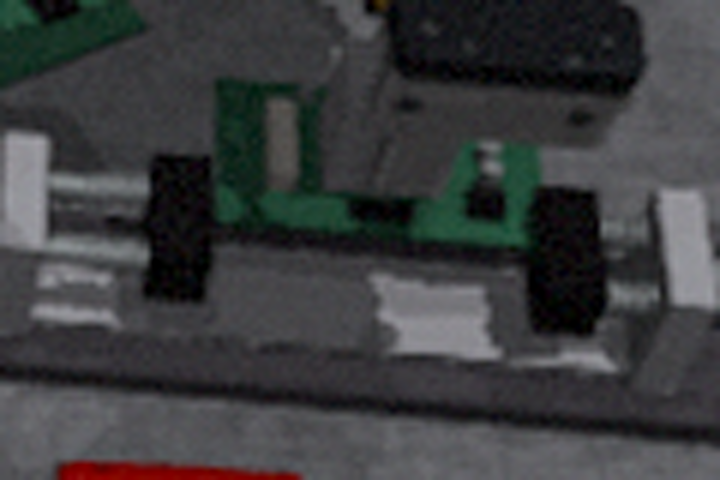

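```bash
python3 -m crank '[{"tx":0,"ty":0.3,"tz":-0.08,"twist":0,"grip":0},{"tx":0,"ty":0.4,"tz":0,"twist":0,"grip":0},{"tx":0,"ty":0.4,"tz":0,"twist":0,"grip":0},{"tx":0,"ty":0,"tz":0,"twist":0,"grip":0}]'; python3 -c "
from h import *
v,th,z=state(3);go(v,th,z,0,14.7,69.4)"
```

```text
time: 18.95
tool_pos: [0.4485, 0.2582, 0.069]
ee_rot: [-3.132, 0.007, 1.505]
wrist_force: [-8.5, -9.4, 3.3]
width: 0.03
t 19.1 board in vice mm [-25.7  14.3] theta 0.06 z 69.0 F vice [ -7.8 -10.4   2.6] M [-1.75  1.64  0.19] tilt [-179.45    0.4 ]
tx 0.04 ty 2.57 tz -0.04 cm
```

```bash
python3 -m crank '[{"tx":0.03,"ty":0.4,"tz":-0.03,"twist":0,"grip":0},{"tx":0,"ty":0.4,"tz":0,"twist":0,"grip":0},{"tx":0,"ty":0.4,"tz":0,"twist":0,"grip":0},{"tx":0,"ty":0.4,"tz":0,"twist":0,"grip":0},{"tx":0,"ty":0.4,"tz":0,"twist":0,"grip":0},{"tx":0,"ty":0.4,"tz":0,"twist":0,"grip":0},{"tx":0,"ty":0.2,"tz":0,"twist":0,"grip":0},{"tx":0,"ty":0,"tz":0,"twist":0,"grip":0}]'; python3 -c "
from h import *
v,th,z=state(3);go(v,th,z,0,14.7,69.4)
p=cams.snapshot('wrist');cv2.imwrite('pics/w13.png',cv2.resize(p['frame'][60:300,160:400,::-1],None,fx=2.5,fy=2.5,interpolation=cv2.INTER_CUBIC))
p=cams.snapshot('side');cv2.imwrite('pics/d13.png',cv2.resize(p['frame'][110:230,170:310,::-1],None,fx=4.9,fy=4.9,interpolation=cv2.INTER_CUBIC))
p=cams.snapshot('scene');cv2.imwrite('pics/c13.png',cv2.resize(p['frame'][150:230,330:450,::-1],None,fx=6,fy=6,interpolation=cv2.INTER_CUBIC))"
```

```text
time: 20.1
tool_pos: [0.4741, 0.2566, 0.069]
ee_rot: [-3.131, 0.007, 1.506]
wrist_force: [-8.5, -9.8, 2.1]
width: 0.0299
t 20.25 board in vice mm [-0.1 14.4] theta 0.08 z 69.0 F vice [ -8.  -10.1   2. ] M [-1.76  1.78  0.29] tilt [-179.39    0.43]
tx 0.03 ty 0.01 tz -0.04 cm
```

View pics/w13.png

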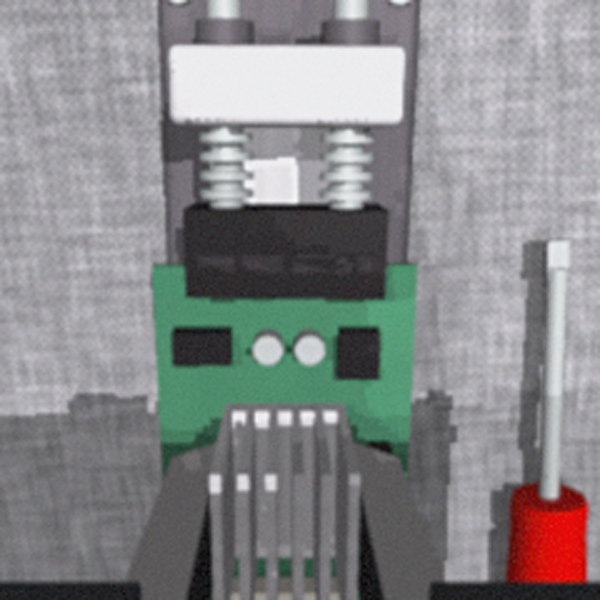

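View pics/d13.png

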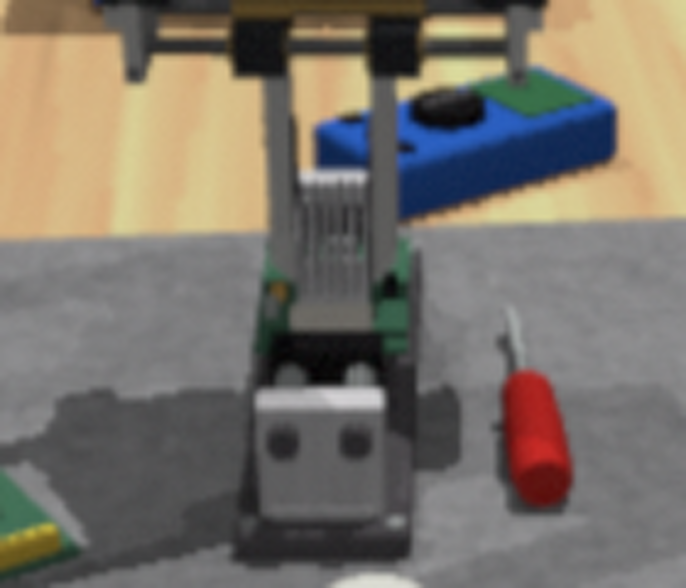

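View pics/c13.png

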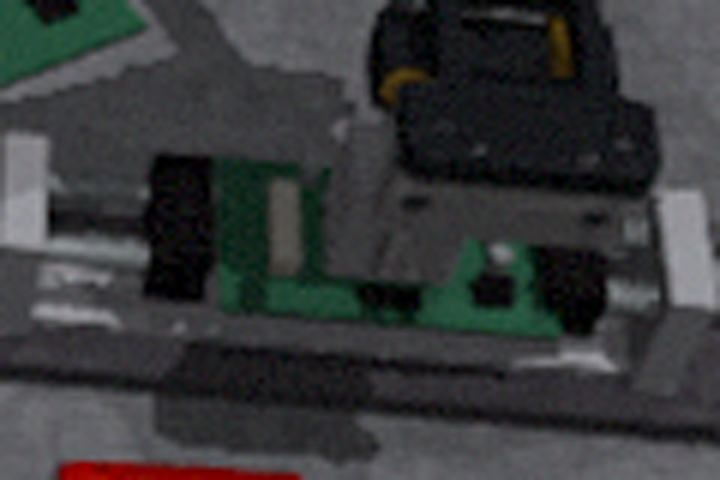

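```bash
python3 -m crank '[{"tx":0,"ty":-0.1,"tz":0,"twist":0,"grip":0},{"tx":0,"ty":-0.1,"tz":0,"twist":0,"grip":0},{"tx":-0.1,"ty":-0.05,"tz":0,"twist":0,"grip":0},{"tx":-0.1,"ty":0,"tz":0,"twist":0,"grip":0},{"tx":-0.1,"ty":0,"tz":0,"twist":0,"grip":0},{"tx":-0.1,"ty":0,"tz":0,"twist":0,"grip":0},{"tx":-0.1,"ty":0,"tz":0,"twist":0,"grip":0},{"tx":0,"ty":0,"tz":0,"twist":0,"grip":0}]'; python3 -c "
from h import *
v,th,z=state(3);go(v,th,z,0,2.7,69.4)
p=cams.snapshot('scene');cv2.imwrite('pics/c14.png',cv2.resize(p['frame'][150:230,330:450,::-1],None,fx=6,fy=6,interpolation=cv2.INTER_CUBIC))"
```

```text
time: 21.4
tool_pos: [0.4734, 0.2521, 0.0689]
ee_rot: [-3.136, 0.006, 1.505]
wrist_force: [-4.0, -7.7, -1.0]
width: 0.0299
t 21.55 board in vice mm [-0.4  9.9] theta 0.02 z 69.0 F vice [-3.1 -8.5 -1.9] M [-1.66  0.79  0.08] tilt [-179.67    0.33]
tx -0.72 ty 0.04 tz -0.04 cm
```

View pics/c14.png

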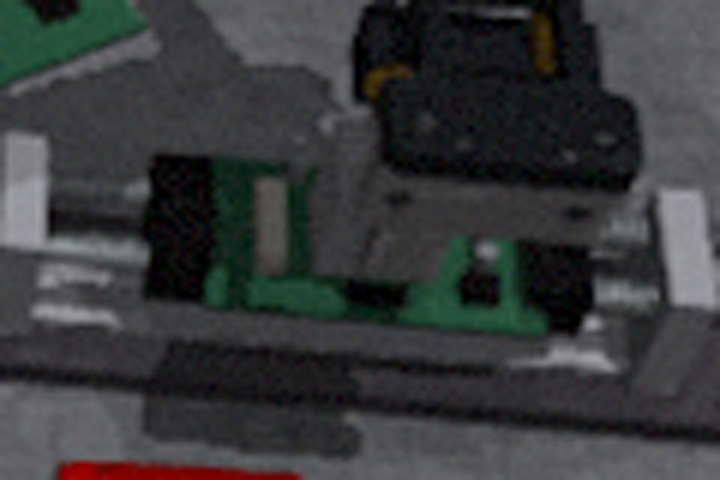

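```bash
python3 -m crank '[{"tx":-0.1,"ty":0,"tz":0,"twist":0,"grip":0},{"tx":-0.1,"ty":0,"tz":0,"twist":0,"grip":0},{"tx":-0.1,"ty":0,"tz":0,"twist":0,"grip":0},{"tx":0,"ty":0,"tz":0,"twist":0,"grip":0}]'; python3 -c "
from h import *
v,th,z=state(3);go(v,th,z,0,2.7,69.4)"
python3 -m crank '[{"tx":-0.1,"ty":0,"tz":0,"twist":0,"grip":0},{"tx":-0.1,"ty":0,"tz":0,"twist":0,"grip":0},{"tx":0,"ty":0,"tz":0,"twist":0,"grip":0}]'; python3 -c "
from h import *
v,th,z=state(3);go(v,th,z,0,2.7,69.4)
p=cams.snapshot('scene');cv2.imwrite('pics/c15.png',cv2.resize(p['frame'][150:230,330:450,::-1],None,fx=6,fy=6,interpolation=cv2.INTER_CUBIC))"
```

```text
time: 22.1
tool_pos: [0.4732, 0.2497, 0.0689]
ee_rot: [-3.136, 0.005, 1.505]
wrist_force: [-4.3, -6.3, -2.0]
width: 0.0298
t 22.25 board in vice mm [-0.5  7.4] theta 0.03 z 68.9 F vice [-2.9 -7.2 -1.7] M [-1.45  0.72  0.09] tilt [-179.67    0.27]
tx -0.48 ty 0.05 tz -0.05 cm
time: 22.62
tool_pos: [0.4731, 0.248, 0.0689]
ee_rot: [-3.136, 0.004, 1.505]
wrist_force: [-3.8, -5.8, -2.7]
width: 0.0298
t 22.775 board in vice mm [-0.5  5.8] theta 0.04 z 68.9 F vice [-3.3 -6.4 -2.4] M [-1.27  0.73  0.07] tilt [-179.68    0.23]
tx -0.31 ty 0.05 tz -0.05 cm
```

View pics/c15.png

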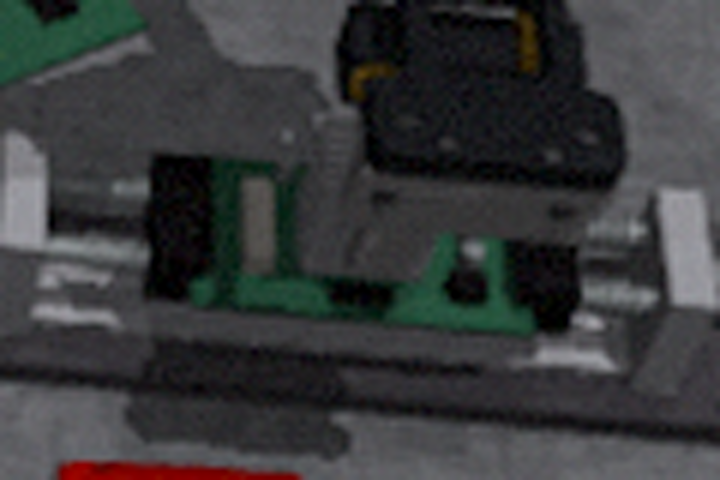

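```bash
python3 -m crank '[{"tx":-0.1,"ty":0,"tz":0,"twist":0,"grip":0},{"tx":-0.05,"ty":0,"tz":0,"twist":0,"grip":0},{"tx":0,"ty":0,"tz":0,"twist":0,"grip":0}]'; python3 -c "
from h import *
v,th,z=state(3);go(v,th,z,0,2.7,69.4)"
python3 -m crank '[{"tx":-0.1,"ty":-0.05,"tz":0,"twist":0,"grip":0},{"tx":-0.05,"ty":-0.05,"tz":0,"twist":0,"grip":0},{"tx":0,"ty":0,"tz":0,"twist":0,"grip":0}]'; python3 -c "
from h import *
v,th,z=state(3);go(v,th,z,0,2.7,69.4)
p=cams.snapshot('scene');cv2.imwrite('pics/c16.png',cv2.resize(p['frame'][150:230,330:450,::-1],None,fx=6,fy=6,interpolation=cv2.INTER_CUBIC))"
```

```text
time: 23.2
tool_pos: [0.4732, 0.2475, 0.069]
ee_rot: [-3.136, 0.002, 1.505]
wrist_force: [-3.9, -4.0, -4.1]
width: 0.0302
t 23.35 board in vice mm [-0.3  5.3] theta 0.02 z 69.0 F vice [-3.8 -4.2 -3.7] M [-0.91  0.82 -0.04] tilt [-1.7971e+02  1.0000e-01]
tx -0.26 ty 0.03 tz -0.04 cm
time: 23.72
tool_pos: [0.4737, 0.2465, 0.0701]
ee_rot: [-3.141, 0.0, 1.505]
wrist_force: [-4.1, -3.2, -5.7]
width: 0.0301
t 23.875 board in vice mm [0.4 4.3] theta 0.0 z 70.3 F vice [-2.9 -2.4 -6.2] M [-0.65  0.65 -0.03] tilt [-1.7996e+02  1.0000e-02]
tx -0.16 ty -0.04 tz 0.09 cm
```

View pics/c16.png

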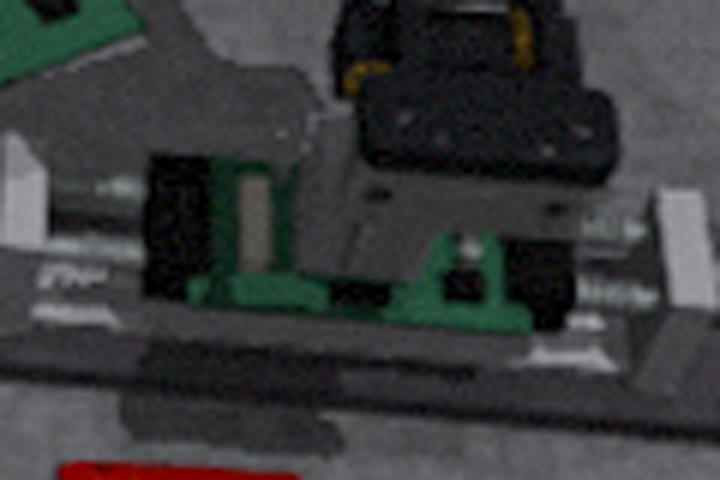

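```bash
python3 -m crank '[{"tx":0,"ty":-0.05,"tz":0.08,"twist":0,"grip":0},{"tx":0,"ty":0,"tz":0,"twist":0,"grip":0}]'; python3 -c "
from h import *
v,th,z=state(3)"
python3 -m crank '[{"tx":-0.1,"ty":-0.05,"tz":0,"twist":0,"grip":0},{"tx":0,"ty":0,"tz":0,"twist":0,"grip":0}]'; python3 -c "
from h import *
v,th,z=state(3)"
```

```text
time: 24.18
tool_pos: [0.4739, 0.2466, 0.0703]
ee_rot: [3.141, -0.0, 1.505]
wrist_force: [-3.8, -2.5, -3.4]
width: 0.0296
t 24.325 board in vice mm [0.4 4.4] theta 0.0 z 70.3 F vice [-3.6 -3.5 -2.6] M [-0.69  0.81 -0.04] tilt [ 1.7996e+02 -2.0000e-02]
time: 24.58
tool_pos: [0.4738, 0.2457, 0.0703]
ee_rot: [3.14, -0.001, 1.504]
wrist_force: [-1.6, -2.4, -2.8]
width: 0.0301
t 24.725 board in vice mm [0.3 3.5] theta -0.0 z 70.3 F vice [-2.2 -2.3 -1.7] M [-0.63  0.46 -0.05] tilt [ 1.799e+02 -4.000e-02]
```

```bash
python3 -m crank '[{"tx":-0.1,"ty":-0.05,"tz":0,"twist":0,"grip":0},{"tx":0,"ty":0,"tz":0,"twist":0,"grip":0}]'; python3 -c "
from h import *
v,th,z=state(3)"
python3 -m crank '[{"tx":-0.07,"ty":-0.05,"tz":0,"twist":0,"grip":0},{"tx":0,"ty":0,"tz":0,"twist":0,"grip":0}]'; python3 -c "
from h import *
v,th,z=state(4)
o=get_obs();p=cams.snapshot('wrist');save(p,'w17')
p=cams.snapshot('scene');cv2.imwrite('pics/c17.png',cv2.resize(p['frame'][150:230,330:450,::-1],None,fx=6,fy=6,interpolation=cv2.INTER_CUBIC))
p=cams.snapshot('side');cv2.imwrite('pics/d17.png',cv2.resize(p['frame'][110:230,170:310,::-1],None,fx=4.9,fy=4.9,interpolation=cv2.INTER_CUBIC))"
```

```text
time: 24.98
tool_pos: [0.4736, 0.2448, 0.0703]
ee_rot: [3.139, -0.001, 1.504]
wrist_force: [0.4, -0.4, -3.2]
width: 0.03
t 25.125 board in vice mm [0.3 2.6] theta -0.01 z 70.3 F vice [ 1.3 -0.8 -3.2] M [-0.49 -0.24 -0.05] tilt [ 1.7985e+02 -5.0000e-02]
time: 25.38
tool_pos: [0.4734, 0.2441, 0.0703]
ee_rot: [3.138, -0.001, 1.504]
wrist_force: [5.8, -1.2, -4.9]
width: 0.0299
t 25.575 board in vice mm [0.2 1.9] theta -0.02 z 70.3 F vice [ 5.1 -0.2 -4.7] M [-0.38 -1.03 -0.07] tilt [ 1.798e+02 -6.000e-02]
```

View pics/c17.png

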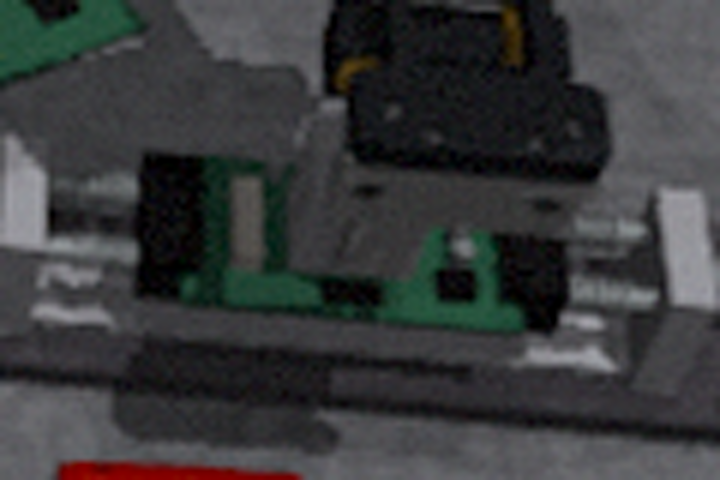

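View pics/d17.png

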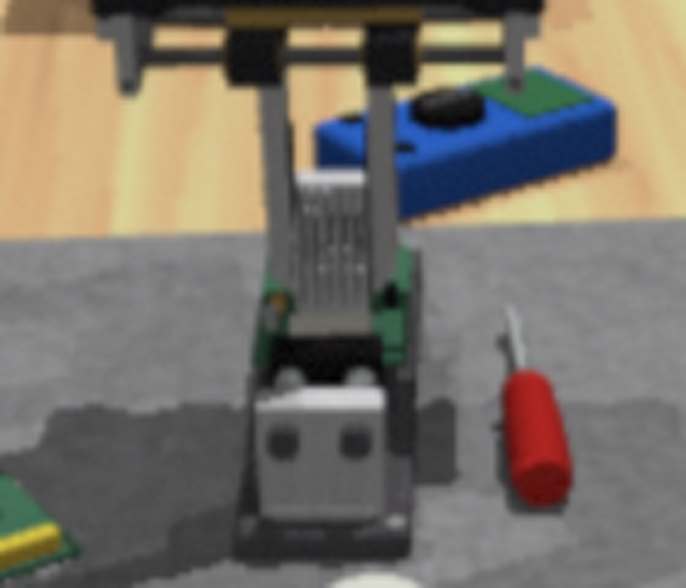

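View pics/w17.png

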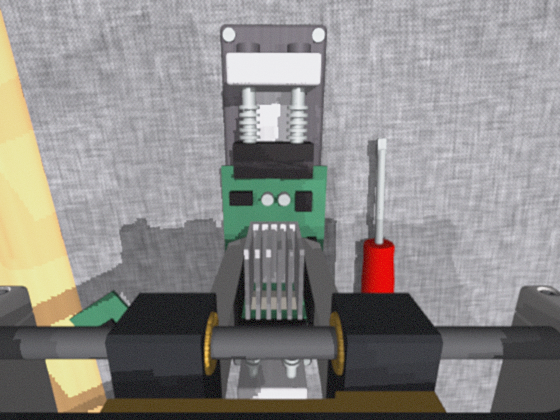

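```bash
python3 -m crank '[{"tx":0,"ty":0.06,"tz":0.03,"twist":0,"grip":0},{"tx":0,"ty":0,"tz":0,"twist":0,"grip":0},{"tx":0,"ty":0,"tz":0,"twist":0,"grip":0}]'; python3 -c "
from h import *
v,th,z=state(4)"
```

```text
time: 26.1
tool_pos: [0.4735, 0.2441, 0.0702]
ee_rot: [3.139, -0.001, 1.504]
wrist_force: [4.0, -1.5, -0.8]
width: 0.0299
t 26.3 board in vice mm [0.1 1.9] theta -0.01 z 70.2 F vice [ 4.8 -0.2 -0.2] M [-0.25 -0.98 -0.12] tilt [ 1.7988e+02 -5.0000e-02]
```

```bash
python3 -m crank '[{"tx":0,"ty":0.08,"tz":-0.01,"twist":0,"grip":0},{"tx":0,"ty":0,"tz":0,"twist":0,"grip":0},{"tx":0,"ty":0,"tz":0,"twist":0,"grip":0}]'; python3 -c "
from h import *
v,th,z=state(4)"
```

```text
time: 26.68
tool_pos: [0.473, 0.244, 0.0696]
ee_rot: [-3.141, -0.0, 1.505]
wrist_force: [2.8, 0.1, 1.3]
width: 0.0299
t 26.875 board in vice mm [-0.4  1.7] theta 0.01 z 69.5 F vice [ 1.4 -0.1  2.2] M [-0.06 -0.37 -0.09] tilt [-179.95   -0.  ]
```

```bash
python3 -m crank '[{"tx":0,"ty":0.03,"tz":-0.05,"twist":0,"grip":0},{"tx":0,"ty":0,"tz":0,"twist":0,"grip":0},{"tx":0,"ty":0,"tz":0,"twist":0,"grip":0}]'; python3 -c "
from h import *
v,th,z=state(4)"
```

```text
time: 27.25
tool_pos: [0.473, 0.2438, 0.0695]
ee_rot: [-3.14, 0.0, 1.505]
wrist_force: [0.3, -0.3, 0.1]
width: 0.0301
t 27.45 board in vice mm [-0.3  1.5] theta 0.0 z 69.5 F vice [-0.4  0.2 -0.8] M [ 0.05  0.03 -0.08] tilt [-1.799e+02  2.000e-02]
```

Forces are all near zero; the board is carried by both grooves. Releasing gently, then checking before retreating.

```bash
python3 -m crank '[{"tx":0,"ty":0,"tz":0,"twist":0,"grip":0.4},{"tx":0,"ty":0,"tz":0,"twist":0,"grip":0.5},{"tx":0,"ty":0,"tz":0,"twist":0,"grip":0.55},{"tx":0,"ty":0,"tz":0,"twist":0,"grip":0.55}]'; python3 -c "
from h import *
v,th,z=state(3)
p=cams.snapshot('side');cv2.imwrite('pics/d18.png',cv2.resize(p['frame'][110:230,170:310,::-1],None,fx=4.9,fy=4.9,interpolation=cv2.INTER_CUBIC))
p=cams.snapshot('wrist');save(p,'w18')"
```

```text
time: 27.95
tool_pos: [0.4738, 0.2438, 0.0702]
ee_rot: [3.141, -0.0, 1.504]
wrist_force: [-0.5, 0.2, -0.6]
width: 0.0514
t 28.1 board in vice mm [0.5 1.6] theta 0.0 z 70.2 F vice [-0.3  0.2 -0.4] M [ 0.01 -0.    0.03] tilt [179.99  -0.  ]
```

View pics/d18.png

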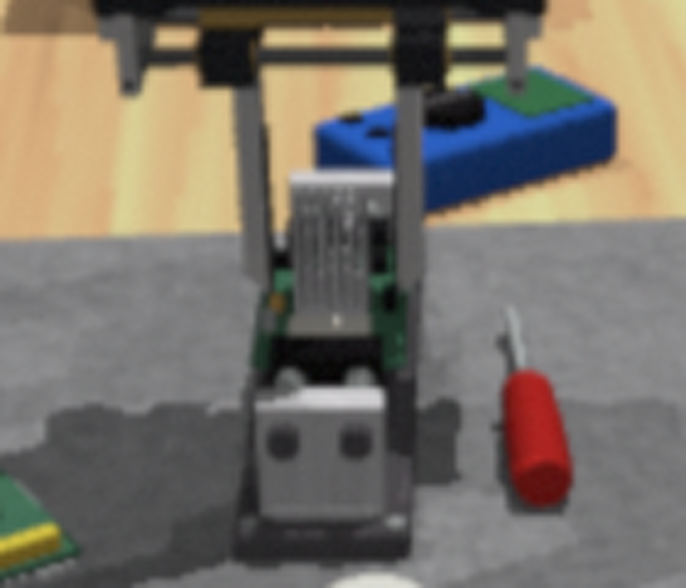

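View pics/w18.png

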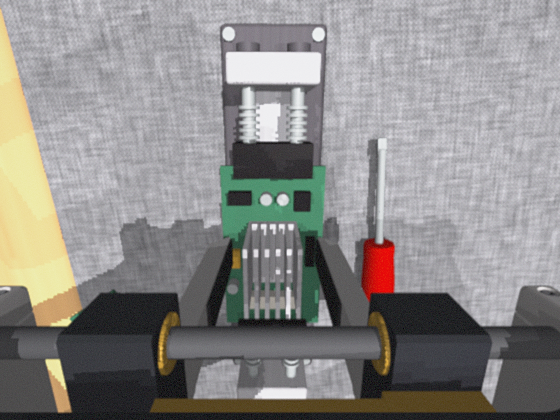

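Board stays put with the fingers clear on both sides. I retreat straight up and look from both sides.

```bash
python3 -m crank '[{"tx":0,"ty":0,"tz":-1,"twist":0,"grip":0.55},{"tx":0,"ty":0,"tz":-3,"twist":0,"grip":0.55},{"tx":0,"ty":0,"tz":-4,"twist":0,"grip":0.6},{"tx":0,"ty":0,"tz":-5,"twist":0,"grip":0.6},{"tx":-4,"ty":0,"tz":-4,"twist":0,"grip":0.6},{"tx":-5,"ty":0,"tz":0,"twist":0,"grip":0.6},{"tx":-5,"ty":0,"tz":0,"twist":0,"grip":0.6},{"tx":0,"ty":0,"tz":0,"twist":0,"grip":0.6},{"tx":0,"ty":0,"tz":0,"twist":0,"grip":0.6}]'; python3 -c "
from h import *
p=cams.snapshot('scene');save(p,'c19f');cv2.imwrite('pics/c19.png',cv2.resize(p['frame'][150:230,315:465,::-1],None,fx=5,fy=5,interpolation=cv2.INTER_CUBIC))
p=cams.snapshot('side');cv2.imwrite('pics/d19.png',cv2.resize(p['frame'][110:230,170:310,::-1],None,fx=4.9,fy=4.9,interpolation=cv2.INTER_CUBIC))
o=get_obs();p=cams.snapshot('wrist');save(p,'w19');R,t=wristRt(p,o);np.savez('w19.npz',R=R,t=t,K=p['intrinsics'])"
```

```text
time: 29.32
tool_pos: [0.4645, 0.1045, 0.2406]
ee_rot: [3.141, -0.001, 1.504]
wrist_force: [0.3, 0.1, 0.3]
width: 0.0564
```

View pics/c19.png

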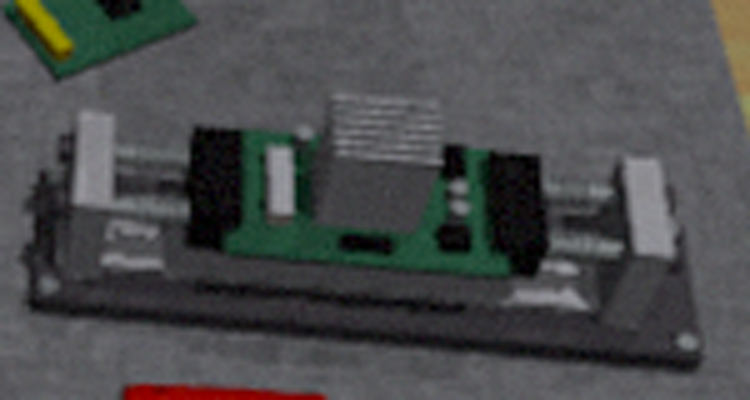

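View pics/d19.png

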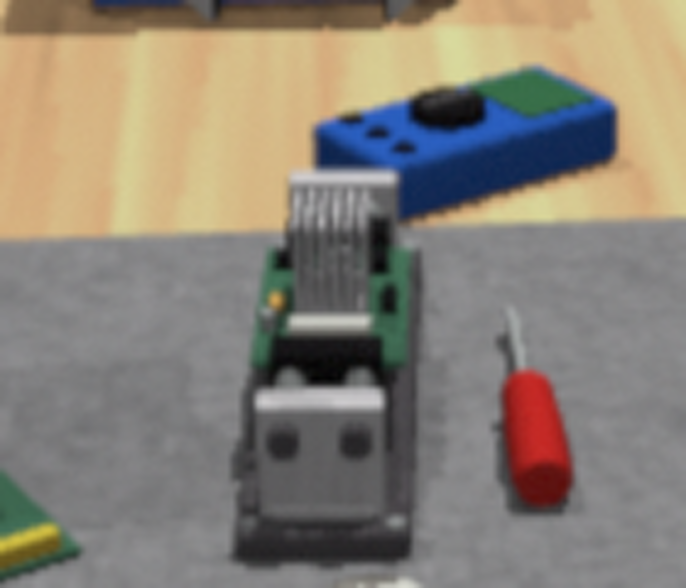

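View pics/w19.png

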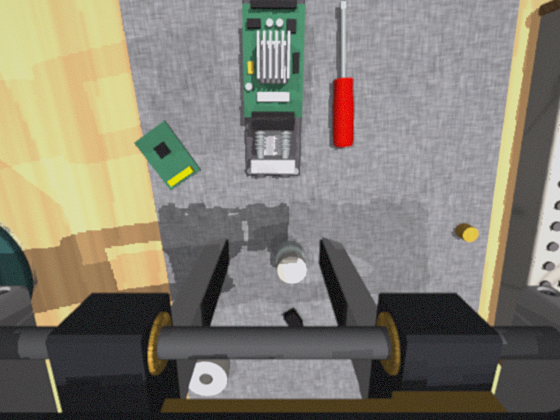

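View pics/c19f.png

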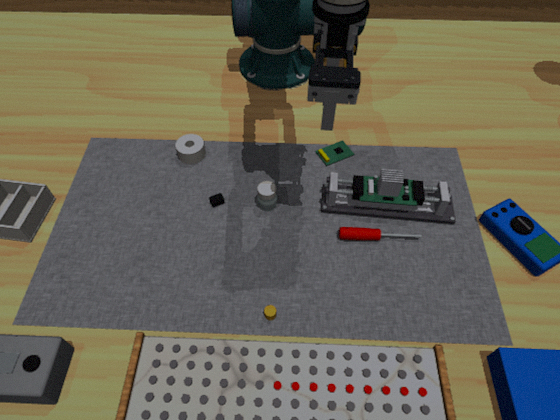

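```bash
python3 -c "
from bench import ticket
print(ticket.close_job())"
```

```text
the job is handed in; nothing more can be done
None
```

The board is clamped in the vice, level and heat sink up, with both short edges in their grooves. I let go and handed the job in at about 29.5 s. One step differed from your wording: I swung the second edge in sideways at groove height and did not lower it.

**Why it was swung in:** the move command cannot tilt the tool, so I could not lower the edge in front of jaw_b. I held the board level and turned about 15°. I pushed one corner of its short edge into jaw_a's groove, found by feel, and drove that jaw out to about 16 mm (about 10 N). Then I turned the board square, slid it along the groove to the middle and eased it back into jaw_b. The order was kept: first edge in, opposite edge in front of the other jaw, then back.

**Forces:** the push along the clamping axis peaked at about 11 N at the wrist. Sliding along the groove added up to about 10 N sideways from friction. I saw no sign of a jaw hitting its stop, being pressed on top or snapping back.

**Last checks before handing in:**
- Just before release, every wrist force component was under 1 N. The two jaws balanced to 0.2 N along the clamping axis.
- After I backed away, the pictures show the board level between both jaws. The gaps from jaw to end post are about equal, 77 and 80 px in the enlarged picture, so it is centred.
- Everything else on the bench looks unmoved.

**Disagreements:**
- The force-balanced centre came out about 1 mm from where I had worked it out from first contact (1.5–1.9 mm against 2.7 mm); I went with the force.
- The tool's height reading jumped by about 1 mm between steps.
- When I gripped the board on the bench, the wrist read about 5 N upward; the side picture showed nothing wrong.

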